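Stand up the stemmed hopper and charge it with grinding balls

ROBOT

A 7-joint arm with a two-finger parallel gripper is mounted at the origin on the work surface; the furniture and walls round the work are solid. World frame = base frame: x ahead of the robot, y to its left, z up, the work surface at z = 0. Lengths are in m, angles in rad, forces in N, time in s.
With the tool pointing down it reaches from about 0.4 to 0.9 m from the base axis. Payload 5.5 kg.
Tool frame: the origin (TCP) lies midway between the tips of the shut fingers; the grasp point (between the pads) lies 19 mm behind it; z points along the fingers, y is the line along which they close (so a half turn about z gives the same grasp; the last joint's range is limited). The gripper opens to 92 mm and grips with 3 to 60 N. Pads are 19 mm wide; open, the fingers measure 130 mm over their backs; the gripper's body (75 mm by 190 mm) begins 47 mm behind the grasp point.
Start: joints at [1.491, 0.501, -0.427, 1.55, 0.221, 1.138, -0.21], TCP at [0.219, -0.612, 0.227] pointing down, gripper open.
Joint ranges: [-2.88, 2.88], [-0.31, 2.03], [-1.54, 1.56], [0.2, 2.42], [-1.41, 4.55], [0.19, 2.02], [-2.57, 2.57]. Speed limits (rad/s): [2.57, 2.57, 3.14, 3.14, 3.14, 3.14, 3.14].

INTERFACE

Orientations are given as a 3x3 rotation matrix whose columns are the frame's x, y, z axes.
In Python, from bench import arm gives the robot as it stands.
- The arm moves only by the tool move_arm, never from a script. Its argument "moves" is a list of rows, each a list of 7 numbers: the shift along the tool's x, y, z in m, then the turn, a rotation vector about the tool's x, y, z in degrees, then the opening, from 0 (shut) to 1 (fully open). A call has 1 to 10 rows; each row shifts and turns the commanded pose from where the row before left it, along the tool's axes as they then stand; what a row does not reach is not made up. A row lasts 1/8 s, in which the tool goes at most 62.5 mm and 10.7 degrees, less where a joint would pass 70% of its speed; a pose out of reach is approached as far as the arm can. A call is refused whole if a number of a shift passes 0.0625 or a number of a turn 10.7, either way. A call with a gripper value outside its range is refused whole. The fingers move at their own pace and stop on an object; the grip force is fixed at half the most. Time passes only in rows, so rows that do not move let the fingers close. It gives the time, the measured TCP pose, the force, the opening and the grip force at its end, in the units of the state.
- arm.sense(): the state, without advancing time (a new reading comes with each control period).
- arm.camera(name): name is "side" or "top" or "wrist"; returns a dict with "frame" (480x640x3 uint8, blue, green, red), "range_z" (480x640 float32, m along the optical axis (not along the pixel's ray), 0 where there is no reading), "fx", "fy", "cx", "cy" (pixels), "extrinsics" (4x4, takes a point from camera to world coordinates). Camera axes: x right, y up, looking along -z (the intrinsics and any distortion apply to the point x, -y, -z); pixel columns grow to the right and rows downward; lengths in m; the calibration is good to about 2 mm. A picture is of the moment at which its call begins.
- arm.job_done(): hands the job in; it is judged then, once.
The state is a dict: "t": time; "joint_pos": joint angles; "joint_velocities": joint speeds; "joint_efforts": joint torques, N m; "tcp_pos": TCP position; "eef_rot": TCP orientation; "wrist_force": force on the tool from outside, world axes, zero at the start; "torque": the same for the moment, N m; "finger_gap": finger opening in m; "finger_force": force on a finger pad.
Only numpy, scipy, OpenCV 4.12 (cv2) and the standard library are available. Lean on these libraries where they do the work, as an engineer would, in place of code of your own. Each camera call takes 0.05 s, during which the arm holds its last target. There are 200 camera calls.

TASK

The tall stemmed hopper was left leaning against the white box: draw it gently upright by its rim, its foot staying on the bench and holding it back over the last part so that it does not drop onto the small foot, and let go slowly once it stands by itself, checking that it stays still for a second or two. Then lift the scoop by its post, pour all six grinding balls from the held scoop into the standing hopper, and set the empty scoop down flat on the bench, clear of the hopper. Never let the hopper slam down, fall over or be lifted, and leave the things standing round about where they are.

Things in the scene. Friction and masses are not known exactly. Their poses are not given: they have to be found in the camera images.
- hopper: Aluminium hopper, 170 mm tall, 0.3 kg, top-heavy (mass centre about 106 mm up): square foot 44 x 44 x 8 mm, stem 18 mm thick, open square bowl on top. Origin: centre of the foot's underside; z up the stem, x and y square to the walls. At the start it leans about 25 degrees to its own +y, towards the white box, on the +y edge of its foot; from 12 degrees of lean it drops onto its foot unless held back.
- hopper_bowl (a point): Point on the hopper's axis in the bowl, 135 mm above the foot's underside. Bowl: 80 x 80 mm outside, 72 x 72 mm inside, walls 4 mm, its floor 119 mm above the foot's underside. The hopper pulled to its -y pivots about the bench edge of its foot (22 mm from the axis) without slipping.
- hopper_rim (a point): Centre of the hopper's mouth, 170 mm above the foot's underside. A lip round the rim stands 4 mm out from the walls and is 4 mm high (88 x 88 mm over all).
- scoop: Steel scoop, 0.16 kg, 100 x 46 mm, open above and at its front end (+x); walls 3 mm thick, 36 mm high at the back. The inner floor rises 8 degrees to the front, so the balls lie at the back; tilted front down by 20 degrees they start to roll out, by 45 degrees all do. Origin: centre of the underside, z up.
- scoop_lip (a point): Middle of the scoop's front edge, over which the balls leave: scoop frame x = 50, y = 0, z = 18 mm.
- scoop_post (a point): Centre of the top of the scoop's post, the place to take it, from above, across x or y: black, upright, 16 x 16 mm, behind the back wall at scoop x = -56 mm, y = 0, from 8 to 78 mm above the underside.
- ball_0_center (a point): Centre of a white ceramic grinding ball, 16 mm across, 13 g; one of six alike lying in the scoop.
- ball_1_center (a point): Centre of a white ceramic grinding ball, 16 mm across, 13 g; one of six alike lying in the scoop.
- ball_2_center (a point): Centre of a white ceramic grinding ball, 16 mm across, 13 g; one of six alike lying in the scoop.
- ball_3_center (a point): Centre of a white ceramic grinding ball, 16 mm across, 13 g; one of six alike lying in the scoop.
- ball_4_center (a point): Centre of a white ceramic grinding ball, 16 mm across, 13 g; one of six alike lying in the scoop.
- ball_5_center (a point): Centre of a white ceramic grinding ball, 16 mm across, 13 g; one of six alike lying in the scoop.
- white_box: White lidded box, fixed, 174 (x) x 118 (y) x 160 mm high; the hopper leans on its narrow -x face. Origin: centre of its underside.
- timer: Bystander: bench timer 42 x 62 x 54 mm, origin under its centre.
- squeeze_bottle: Bystander: squeeze bottle, 60 mm across, 206 mm high, origin under its centre.
- petri_2: Bystander: flat lidded dish, 69 mm across, 15 mm high, origin under its centre. Between it and the robot stands a fixed carousel hung with pipettes, about 240 mm across and 380 mm high, its axis always at x = 0.28, y = -0.02 m: carry things over it or round its far side.

How it is judged:
On the way, in this order (a step that is already met when the one before it is completed fails the run):
1. the hopper stands upright on its foot by itself, still and untouched, for a second, before the scoop is lifted (angle between hopper's own z axis and vertical below 0.06 rad and height (world z) of hopper below 0.005 m and angular speed of hopper below 0.1 rad/s and contact force between each of the arm, the fingers and hopper below 0.05 N and height (world z) of scoop below 0.02 m), for 1 s.
2. the scoop is lifted while the hopper stands (angle between hopper's own z axis and vertical below 0.06 rad and height (world z) of hopper below 0.005 m and height (world z) of scoop above 0.05 m), for 0.2 s.
3. all six balls have been poured into the bowl of the standing hopper, the scoop still held above the bench (all of step 2 and distance between each of ball_0_center, ball_1_center, ball_2_center, ball_3_center, ball_4_center, ball_5_center and hopper_bowl below 0.056 m), for 0.2 s.
At the end, for the whole second after the job is handed in: The hopper stands at rest on its foot on the bench, within 0.06 rad of upright, with all six balls in its bowl (each centre within 56 mm of the point hopper_bowl); the scoop stands flat on the bench (within 5 mm and 0.06 rad), at rest and not touching the hopper (angle between each of hopper, scoop's own z axis and vertical below 0.06 rad and height (world z) of each of hopper, scoop below 0.005 m and distance between each of ball_0_center, ball_1_center, ball_2_center, ball_3_center, ball_4_center, ball_5_center and hopper_bowl below 0.056 m and linear speed of each of hopper, scoop below 0.02 m/s and angular speed of hopper below 0.15 rad/s and contact force between scoop and hopper below 0.05 N).
It fails at once if the hopper slams or is flung (turns faster than 1.5 rad/s) (angular speed of hopper above 1.5 rad/s).
It fails at once if the hopper falls over (leans more than 0.7 rad) (angle between hopper's own z axis and vertical above 0.7 rad).
It fails at once if the hopper is lifted off the bench (height (world z) of hopper above 0.03 m).
It fails at once if the timer, bottle or dish is moved more than 20 mm (distance of any of timer, squeeze_bottle, petri_2 from where it was at the start of the episode above 0.02 m).
It also fails if it takes over 72 s, if anything falls off the work surface, if the arm or the gripper's body presses on something with over 40 N, if the wrist force passes 120 N, or if a joint passes its speed limit or range.

## Working session

There is one attempt and no reset: what is moved stays moved. The work goes in short steps, Python scripts to look and compute and a tool call to move; the robot and the scene stay as the last step left them, time stands still between calls to the robot, and variables do not carry over. Pictures are saved under pics/ and viewed, at most 10 in all, crops included, and the job is handed in when it is done.

Besides the shell and the picture viewer there is one more tool, called after "Call:" by a JSON object that holds its "method" and its "body". move_arm: Moves the arm, as the interface text tells. Its arguments: {"type":"object","properties":{"moves":{"type":"array","items":{"type":"array","items":{"type":"number"}}}},"required":["moves"]}

```bash
mkdir -p pics
cat > h.py <<'E'
import numpy as np, cv2
from bench import arm
def pts(c):
    z=c["range_z"]; v,u=np.mgrid[0:480,0:640]
    p=np.stack([(u-c["cx"])/c["fx"]*z,-(v-c["cy"])/c["fy"]*z,-z,np.ones_like(z)],-1)
    return (p@np.array(c["extrinsics"]).T)[...,:3]
E
python3 - <<'E'
from h import *
im=[]
for n in ["side","top"]:
    c=arm.camera(n); np.savez(f"{n}0.npz",**{k:np.array(v) for k,v in c.items()}); im.append(c["frame"])
    print(n,c["fx"],np.round(c["extrinsics"],3).tolist(), (c["range_z"]>0).mean())
cv2.imwrite("pics/a_side.png",im[0]);cv2.imwrite("pics/a_top.png",im[1])
s=arm.sense(); print(s)
E
```

```text
side 527.7502763858773 [[0.982, -0.126, 0.139, 0.562], [0.187, 0.713, -0.676, -0.798], [-0.014, 0.69, 0.724, 1.033], [0.0, 0.0, 0.0, 1.0]] 0.9959407552083334
top 438.2181147263081 [[-0.015, 0.986, -0.165, 0.172], [-1.0, -0.016, -0.009, 0.038], [-0.012, 0.165, 0.986, 1.359], [0.0, 0.0, 0.0, 1.0]] 0.9960709635416667
{'t': 0.1, 'joint_pos': array([ 1.49121264,  0.50176095, -0.42681689,  1.55131167,  0.220833  ,
        1.13828632, -0.21028176]), 'joint_velocities': array([-0.00090795, -0.00228834,  0.00073691, -0.00070148, -0.00157801,
        0.00026527,  0.00086547]), 'joint_efforts': array([-1.11816806e-02, -5.67874539e+01, -5.83882615e+00, -2.79914671e+01,
       -6.90429239e-02,  2.41188792e-02,  4.18627633e-05]), 'tcp_pos': array([ 0.21822701, -0.61162694,  0.22579265]), 'eef_rot': array([[ 9.41795159e-01,  3.36186848e-01, -5.31304588e-04],
       [ 3.36187265e-01, -9.41793764e-01,  1.62151985e-03],
       [ 4.47542989e-05, -1.70575738e-03, -9.99998544e-01]]), 'wrist_force': array([-0.17145428, -0.16819288,  0.33576808]), 'torque': array([-0.0668325 , -0.00905899,  0.03084638]), 'finger_force': 0.0, 'finger_gap': 0.09208679520343095}
```

View pics/a_side.png

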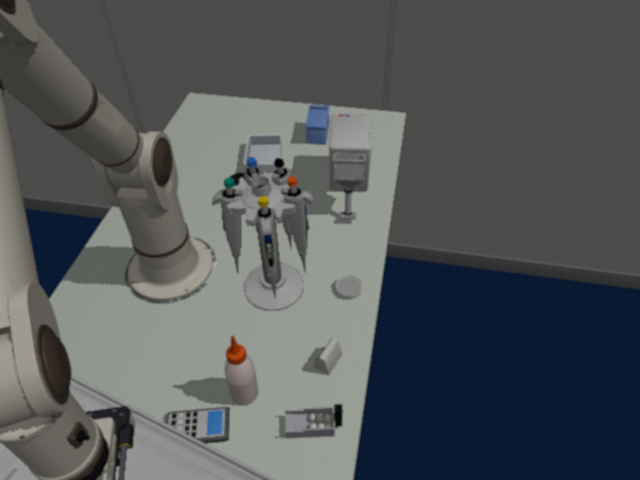

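View pics/a_top.png

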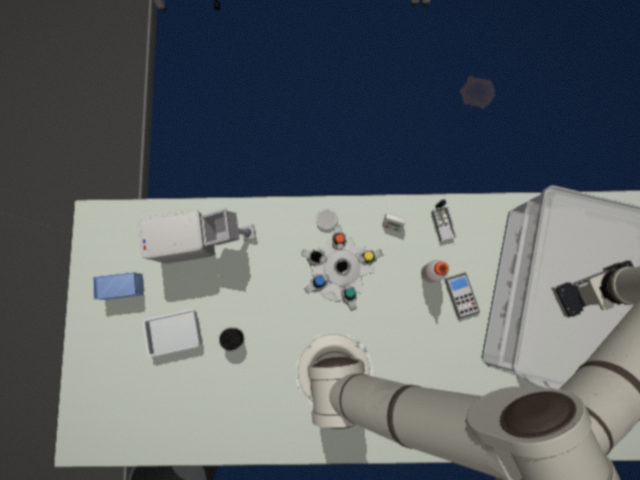

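The side view shows the hopper leaning on the box (bowl near (350,170), foot near (348,215)) and the scoop at (310,422) with its black post at (338,412). The top view shows the bowl at (220,228), foot at (249,232), and the scoop at (444,224) with its post at (440,204), away from the robot.

Run:
```python
from h import *
for n,boxes in [("top",{"bowl":(195,205,245,255),"hop_all":(195,205,262,255),"foot":(240,220,262,248),"scoop":(428,196,460,246)}),("side",{"hop":(325,145,375,225),"scoop":(280,400,345,440)})]:
    c=dict(np.load(n+"0.npz")); P=pts(c); 
    for k,(u0,v0,u1,v1) in boxes.items():
        Q=P[v0:v1,u0:u1]; F=c["frame"][v0:v1,u0:u1]
        cv2.imwrite(f"pics/b_{n}_{k}.png",cv2.resize(F,None,fx=8,fy=8))
        if k in("bowl","hop_all","hop"):
            m=(Q[...,2]>0.1)
            q=Q[m]; print(n,k,q.min(0).round(3),q.max(0).round(3))
        if k=="foot":
            m=(Q[...,2]>0.004)
            for r in range(0,Q.shape[0],2): print(" ".join(f"{z*1000:4.0f}" for z in Q[r,:,2]))
        if "scoop" in k:
            m=Q[...,2]>0.008; q=Q[m]
            r=cv2.minAreaRect((q[:,:2]*1000).astype(np.float32)); print(n,k,r,cv2.boxPoints(r).round(0).tolist())
            b=m&(F.max(-1)<50)&(Q[...,2]>0.02); print("post",Q[b].mean(0).round(4),Q[b].max(0),b.sum(), Q[b&(Q[...,2]>.07)].mean(0))
# top view: height map of bowl in world
c=dict(np.load("top0.npz")); P=pts(c)[200:262,135:265:2]
for r in range(0,62,3): print(round(P[r,30,0],3)," ".join(f"{z*1000:3.0f}" for z in P[r,:,2]))
print("y"," ".join(f"{y*1000:3.0f}" for y in P[30,:,1]))
print("carousel/wall", pts(c)[280,480:560:8].round(2).tolist())
```

```text
top bowl [0.172 0.038 0.1  ] [0.462 0.397 1.359]
top hop_all [0.172 0.038 0.1  ] [0.462 0.397 1.359]
   2    2    3    3   -1    4   -1    4    7    6    4   -1    0    5   -1    4   -5   -3    1   -1   -1    7
  -1   -4   -2   -2    1    4    2    4    1    2    1    5   -3   -0    3    2   -1    1   -3   -1   -5   -5
  -1    2   -0    2    3   -4    1    1    4    5    1    2   25   25   -5   -3    2    3   -0    5    1    4
   1    3   -0   -2    2   19   15   19   18   22   19   25   29   25   -2   -3    2    2    4    7   -3    1
  61    1    6   11   16   15   16   24   18   20   20   25   29   31   23    1   -3    1   -0    2   -0   -2
  65   67   59   55   47   46   37   38   30   26   27   20   22   30   21   -2    2   -1    4   -1    2    2
  65   59   58   52   47   46   45   43   28   27   26   19   28   26   26    3   -4    4    1    0   -0   -5
   4   49   48   45   42   36   34   27   27   25   19   24   21   28   25   19   -1   -4    2    3   -1   -6
   1    1    7   14   10   14   18   22   17   23   18   20   25   27   24   27   -5    1   -2    2    1    1
  -3    1
[... 6547 characters left out ...]
0  94  88  82  75  68  64  56  53  49  39  31  32  25  18  11   1  -3   0  -1  -1   3  -1   2   1  -0   4   1   1   4   1  -2   2   4   1   3  -2   3  -1  -2  -2   5   5   0  -3   3   1  -3   2   4  -1  -3   1   1   2
y 621 614 542 538 532 523 521 513 508 504 496 489 484 480 474 469 465 458 453 447 439 435 429 424 419 412  38 402 396 390 384 378 373 371 365 361 358 353 351 346 341 337 330 323 317 311 291 288 283 280 277 272 278 273 269 265 260 256 250 243 241 235 228 222 215
carousel/wall [[0.26, -0.45, 0.0], [0.26, -0.48, 0.0], [0.26, -0.5, 0.01], [0.26, -0.51, 0.04], [0.25, -0.5, 0.13], [0.25, -0.51, 0.14], [0.24, -0.49, 0.24], [0.24, -0.51, 0.24], [0.24, -0.53, 0.25], [0.24, -0.54, 0.25]]
```

Run:
```python
from h import *
c=dict(np.load("top0.npz")); P=pts(c); F=c["frame"]
# -y lip edge: per row right-most px with z>.165 in hopper window
def window(x0,x1,y0,y1,z0,z1): 
    m=np.ones(P.shape[:2],bool)
    for i,(a,b) in enumerate([(x0,x1),(y0,y1),(z0,z1)]): m&=(P[...,i]>a)&(P[...,i]<b)
    return m
m=window(.355,.48,.285,.33,.172,.19); q=P[m]; print("lip -y",len(q),q.mean(0)); 
f=np.polyfit(q[:,0],q[:,1],1); print("dy/dx",f, "deg",np.degrees(np.arctan(f[0])),"x range",q[:,0].min(),q[:,0].max())
# rim ring: fit extents in yaw frame; wall -y outer plane
m=window(.36,.46,.25,.31,.125,.168); q=P[m]; cen=q.mean(0); u,s,vt=np.linalg.svd(q-cen); print("wall normal",vt[2],cen)
m=window(.34,.48,.34,.38,.14,.165); 
# box -y face (x-edge of box): top plane points
m=window(.3,.5,.37,.56,.15,.172); r=cv2.minAreaRect((P[m][:,:2]*1000).astype(np.float32)); print("box",r,cv2.boxPoints(r).round().tolist())
m=window(.36,.45,.225,.29,.010,.035); q=P[m]; r=cv2.minAreaRect((q[:,:2]*1000).astype(np.float32)); print("foot",r,cv2.boxPoints(r).round().tolist())
for n in("top","side"):
    c=dict(np.load(n+"0.npz")); P=pts(c); F=c["frame"]
    m=window(.36,.53,-.39,-.28,.012,.05).astype(np.uint8)
    k,l,st,_=cv2.connectedComponentsWithStats(m); i=1+st[1:,4].argmax(); q=P[l==i]
    r=cv2.minAreaRect((q[:,:2]*1000).astype(np.float32)); print(n,"scoop",r,cv2.boxPoints(r).round().tolist())
    m=window(.36,.56,-.40,-.28,.068,.09); print("post top",P[m].mean(0),m.sum())
    m=window(.2,.6,-.5,.2,.012,.3).astype(np.uint8); k,l,st,_=cv2.connectedComponentsWithStats(m)
    for j in range(1,k):
        if st[j,4]>40: print("  obj",P[l==j].min(0).round(3),P[l==j].max(0).round(3))
```

```text
lip -y 124 [0.41733107 0.29663267 0.17913258]
dy/dx [0.13955978 0.23839003] deg 7.9448708820667475 x range 0.3711280541503407 0.4604692702375636
wall normal [-0.02704119  0.89938582 -0.43631861] [0.41390161 0.28119176 0.14918414]
box ((395.5285949707031, 453.0511779785156), (118.7264404296875, 175.7015838623047), 8.259891510009766) [[324.0, 531.0], [349.0, 358.0], [467.0, 375.0], [442.0, 549.0]]
foot ((421.11822509765625, 259.1383361816406), (44.438873291015625, 40.11683654785156), 8.671587944030762) [[396.0, 276.0], [402.0, 236.0], [446.0, 243.0], [440.0, 282.0]]
top scoop ((445.56927490234375, -344.75494384765625), (113.42202758789062, 48.71579360961914), 13.29744815826416) [[385.0, -334.0], [396.0, -382.0], [506.0, -355.0], [495.0, -308.0]]
post top [ 0.49376992 -0.33397311  0.07741243] 33
  obj [ 0.386 -0.379  0.012] [ 0.502 -0.314  0.086]
  obj [ 0.43  -0.018  0.012] [0.496 0.048 0.023]
  obj [ 0.421 -0.223  0.012] [ 0.472 -0.158  0.061]
  obj [ 0.201 -0.43   0.012] [ 0.316 -0.268  0.206]
  obj [ 0.2   -0.5    0.014] [ 0.289 -0.476  0.25 ]
  obj [ 0.201 -0.031  0.012] [0.269 0.06  0.299]
  obj [ 0.201 -0.499  0.012] [ 0.258 -0.483  0.027]
side scoop ((447.3603210449219, -350.7694091796875), (113.77539825439453, 48.828147888183594), 12.963345527648926) [[386.0, -340.0], [397.0, -387.0], [508.0, -362.0], [497.0, -314.0]]
post top [ 0.49550238 -0.34090615  0.07635963] 81
  obj [ 0.209 -0.121  0.012] [0.375 0.058 0.3  ]
  obj [ 0.2   -0.07   0.063] [ 0.257 -0.031  0.3  ]
  obj [ 0.432 -0.027  0.012] [0.499 0.045 0.019]
  obj [ 0.263 -0.338  0.012] [ 0.32  -0.281  0.207]
  obj [ 0.425 -0.233  0.012] [ 0.476 -0.166  0.059]
  obj [ 0.387 -0.385  0.012] [ 0.504 -0.321  0.082]
  obj [ 0.2   -0.427  0.012] [ 0.287 -0.35   0.026]
  obj [ 0.2   -0.5    0.242] [ 0.268 -0.482  0.25 ]
```

Call:
{"method": "move_arm", "body": {"moves": [[0, 0, -0.05, 0, 0, 0, 1], [0, 0, -0.05, 0, 0, 0, 1], [0, 0, -0.05, 0, 0, 0, 1], [0, 0, -0.05, 0, 0, 0, 1], [0, 0, -0.03, 0, 0, 0, 1]]}}

```text
t: 0.72
tcp_pos: [0.2188, -0.6124, 0.4595]
eef_rot: [[0.942, 0.336, 0.001], [0.336, -0.942, -0.003], [0.0, 0.003, -1.0]]
wrist_force: [0.2, -0.4, 0.3]
finger_gap: 0.0919
finger_force: 0.0
```

```bash
cat >> h.py <<'E'
from scipy.spatial.transform import Rotation as Ro, Slerp
import json
def plan(targets,p=None,R=None):
    s=arm.sense(); p=s["tcp_pos"] if p is None else np.array(p); R=Ro.from_matrix(s["eef_rot"] if R is None else R)
    for (tp,tR,n,g) in targets:
        tp=np.array(tp); tR=Ro.from_matrix(tR) if not isinstance(tR,Ro) else tR
        sl=Slerp([0,1],Ro.concatenate([R,tR])); rows=[]; p0=p; Rs=R
        for i in range(1,n+1):
            q=p0+(tp-p0)*i/n; Q=sl(i/n)
            d=R.inv().apply(q-p); w=np.degrees((R.inv()*Q).as_rotvec())
            d=d.round(4); w=w.round(1)
            rows.append([*d.tolist(),*w.tolist(),g]); p=p+R.apply(d); R=R*Ro.from_rotvec(np.radians(w))
        print(json.dumps(rows))
    return p,R
PIV=np.array([.4182,.281,0]); YAW=np.radians(8.2); L=np.array([-np.sin(YAW),np.cos(YAW),0]); HX=np.array([np.cos(YAW),np.sin(YAW),0]); Z=np.array([0,0,1.])
def hop(y,z,deg):  # point and tool rotation for lean deg
    a=np.radians(deg); hz=np.sin(a)*L+np.cos(a)*Z; hy=np.cos(a)*L-np.sin(a)*Z
    return PIV+(y-.022)*hy+z*hz, np.stack([HX,-hy,-hz],1)
E
python3 - <<'E'
from h import *
p,R=hop(-.04,.147,25); pre,_=hop(-.04,.147+.08,25); R0=hop(0,0,0)[1]
print(p,pre)
plan([([.5,-.25,.47],arm.sense()["eef_rot"],10,1),([.52,0.05,.47],R0,7,1),([.42,.31,.36],R0,7,1),(pre,R,6,.6),(p,R,6,.6)])
E
```

```text
[0.41735367 0.28687314 0.15942958] [0.41253146 0.32033694 0.2319342 ]
[[0.0387, -0.0247, -0.0011, 0.0, 0.0, 0.0, 1], [0.0386, -0.0246, -0.0011, 0.0, 0.0, 0.0, 1], [0.0387, -0.0247, -0.0011, 0.0, 0.0, 0.0, 1], [0.0387, -0.0247, -0.0012, 0.0, 0.0, 0.0, 1], [0.0386, -0.0247, -0.0011, 0.0, 0.0, 0.0, 1], [0.0387, -0.0246, -0.0011, 0.0, 0.0, 0.0, 1], [0.0387, -0.0247, -0.0011, 0.0, 0.0, 0.0, 1], [0.0386, -0.0247, -0.0011, 0.0, 0.0, 0.0, 1], [0.0387, -0.0246, -0.0011, 0.0, 0.0, 0.0, 1], [0.0387, -0.0247, -0.0011, 0.0, 0.0, 0.0, 1]]
[[0.0171, -0.0394, -0.0001, 0.0, -0.0, 1.6, 1], [0.016, -0.0399, -0.0001, 0.0, -0.0, 1.7, 1], [0.0148, -0.0403, -0.0001, 0.1, -0.0, 1.6, 1], [0.0137, -0.0407, -0.0001, -0.0, -0.0, 1.6, 1], [0.0125, -0.0411, -0.0, 0.0, -0.0, 1.7, 1], [0.0113, -0.0414, -0.0001, 0.0, -0.0, 1.6, 1], [0.0101, -0.0418, -0.0, 0.1, -0.0, 1.6, 1]]
[[-0.0088, -0.0388, 0.0157, -0.0, -0.0, 0.0, 1], [-0.0088, -0.0388, 0.0158, -0.0, -0.0, 0.0, 1], [-0.0088, -0.0388, 0.0157, -0.0, -0.0, 0.0, 1], [-0.0089, -0.0388, 0.0158, -0.0, -0.0, 0.0, 1], [-0.0088, -0.0388, 0.0157, -0.0, -0.0, 0.0, 1], [-0.0088, -0.0387, 0.0157, -0.0, -0.0, 0.0, 1], [-0.0088, -0.0388, 0.0158, -0.0, -0.0, 0.0, 1]]
[[-0.001, -0.0019, 0.0213, -4.2, -0.0, 0.0, 0.6], [-0.001, -0.0034, 0.0212, -4.1, -0.0, 0.0, 0.6], [-0.001, -0.0049, 0.0208, -4.2, -0.0, 0.0, 0.6], [-0.001, -0.0065, 0.0205, -4.2, -0.0, 0.0, 0.6], [-0.001, -0.0079, 0.0199, -4.2, -0.0, 0.0, 0.6], [-0.001, -0.0094, 0.0192, -4.1, -0.0, 0.0, 0.6]]
[[-0.0, 0.0, 0.0133, -0.0, -0.0, 0.0, 0.6], [-0.0, 0.0, 0.0134, -0.0, -0.0, 0.0, 0.6], [-0.0, 0.0, 0.0133, -0.0, -0.0, 0.0, 0.6], [-0.0, 0.0001, 0.0134, -0.0, -0.0, 0.0, 0.6], [-0.0, -0.0, 0.0133, -0.0, -0.0, 0.0, 0.6], [-0.0, -0.0, 0.0133, -0.0, -0.0, 0.0, 0.6]]
```

Call:
{"method": "move_arm", "body": {"moves": [[0.0387, -0.0247, -0.001, 0, 0, 0, 1], [0.0387, -0.0247, -0.001, 0, 0, 0, 1], [0.0387, -0.0247, -0.001, 0, 0, 0, 1], [0.0387, -0.0247, -0.001, 0, 0, 0, 1], [0.0387, -0.0247, -0.001, 0, 0, 0, 1], [0.0387, -0.0247, -0.001, 0, 0, 0, 1], [0.0387, -0.0247, -0.001, 0, 0, 0, 1], [0.0387, -0.0247, -0.001, 0, 0, 0, 1], [0.0387, -0.0247, -0.001, 0, 0, 0, 1], [0.0387, -0.0247, -0.001, 0, 0, 0, 1]]}}

```text
t: 1.98
tcp_pos: [0.5005, -0.2482, 0.4664]
eef_rot: [[0.942, 0.336, -0.001], [0.336, -0.942, -0.0], [-0.001, -0.0, -1.0]]
wrist_force: [0.6, -0.0, 0.1]
finger_gap: 0.0918
finger_force: 0.0
```

Call:
{"method": "move_arm", "body": {"moves": [[0.017, -0.039, 0, 0, 0, 1.6, 1], [0.016, -0.04, 0, 0, 0, 1.7, 1], [0.015, -0.04, 0, 0, 0, 1.6, 1], [0.014, -0.041, 0, 0, 0, 1.6, 1], [0.0125, -0.041, 0, 0, 0, 1.7, 1], [0.0115, -0.0415, 0, 0, 0, 1.6, 1], [0.01, -0.042, 0, 0, 0, 1.6, 1]]}}

```text
t: 2.85
tcp_pos: [0.5202, 0.0518, 0.4664]
eef_rot: [[0.99, 0.142, -0.0], [0.142, -0.99, -0.0], [-0.0, 0.0, -1.0]]
wrist_force: [0.8, -0.1, 1.0]
finger_gap: 0.0918
finger_force: 0.0
```

Call:
{"method": "move_arm", "body": {"moves": [[-0.0088, -0.0388, 0.012, 0, 0, 0, 1], [-0.0088, -0.0388, 0.012, 0, 0, 0, 1], [-0.0088, -0.0388, 0.012, 0, 0, 0, 1], [-0.0088, -0.0388, 0.012, 0, 0, 0, 1], [-0.0088, -0.0388, 0.012, 0, 0, 0, 1], [-0.0088, -0.0388, 0.012, 0, 0, 0, 1], [-0.0088, -0.0388, 0.012, 0, 0, 0, 1], [0, 0, 0, 0, 0, 0, 1]]}}

```text
t: 3.85
tcp_pos: [0.4175, 0.3134, 0.3818]
eef_rot: [[0.989, 0.15, -0.003], [0.15, -0.989, 0.0], [-0.002, -0.001, -1.0]]
wrist_force: [-0.1, 0.4, 0.6]
finger_gap: 0.0916
finger_force: 0.0
```

Run:
```python
from h import *
c=arm.camera("wrist"); np.savez("w1.npz",**{k:np.array(v) for k,v in c.items()}); cv2.imwrite("pics/w1.png",c["frame"])
print(arm.sense()["joint_pos"].round(2)); P=pts(c)
q=P[(P[...,2]>.165)&(P[...,2]<.19)&(P[...,1]>.25)&(P[...,1]<.33)&(P[...,0]>.35)&(P[...,0]<.48)]
print(len(q),q.mean(0),q.min(0),q.max(0),np.polyfit(q[:,0],q[:,1],1))
```

```text
[ 0.18  0.24 -1.03  1.64  0.21  1.38 -2.3 ]
1648 [0.41701392 0.29863499 0.17569778] [0.36916474 0.28119353 0.16503104] [0.46044987 0.3299683  0.18251027] [0.12721712 0.24558368]
```

View pics/w1.png

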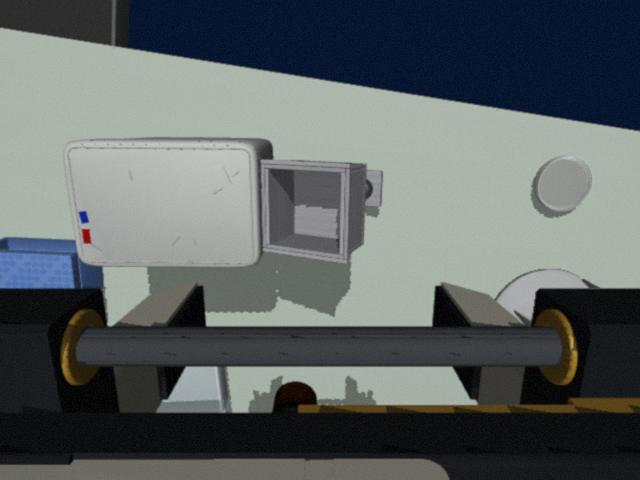

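Wrist view: bowl mouth spans (262,160)–(365,262), −y lip at columns ≈340–365, foot at (372,188). It agrees with the first fit within about 1–2 mm.

```bash
sed -i 's/PIV=np.array(\[.4182,.281,0\])/PIV=np.array([.4182,.2818,0])/' h.py
python3 - <<'E'
from h import *
p,R=hop(-.04,.147,25); pre,_=hop(-.04,.147+.08,25); print(p,R)
plan([(pre,R,8,.6)])
E
```

```text
[0.41735367 0.28767314 0.15942958] [[ 0.98977623  0.12926571  0.06027759]
 [ 0.14262893 -0.89704191 -0.41829751]
 [ 0.          0.42261826 -0.90630779]]
[[-0.0006, -0.0013, 0.0188, -3.1, 0.0, 0.0, 0.6], [-0.0007, -0.0023, 0.0187, -3.1, 0.0, 0.1, 0.6], [-0.0006, -0.0033, 0.0185, -3.2, 0.0, 0.0, 0.6], [-0.0006, -0.0044, 0.0183, -3.1, 0.0, 0.0, 0.6], [-0.0007, -0.0053, 0.018, -3.1, 0.0, 0.1, 0.6], [-0.0006, -0.0063, 0.0178, -3.1, 0.0, 0.0, 0.6], [-0.0006, -0.0073, 0.0173, -3.2, 0.0, 0.0, 0.6], [-0.0007, -0.0082, 0.017, -3.1, 0.0, 0.1, 0.6]]
```

Call:
{"method": "move_arm", "body": {"moves": [[-0.0006, -0.0013, 0.0188, -3.1, 0, 0, 0.6], [-0.0007, -0.0023, 0.0187, -3.1, 0, 0.1, 0.6], [-0.0006, -0.0033, 0.0185, -3.2, 0, 0, 0.6], [-0.0006, -0.0044, 0.0183, -3.1, 0, 0, 0.6], [-0.0007, -0.0053, 0.018, -3.1, 0, 0.1, 0.6], [-0.0006, -0.0063, 0.0178, -3.1, 0, 0, 0.6], [-0.0006, -0.0073, 0.0173, -3.2, 0, 0, 0.6], [-0.0007, -0.0082, 0.017, -3.1, 0, 0.1, 0.6], [0, 0, 0, 0, 0, 0, 0.6]]}}

```text
t: 5.03
tcp_pos: [0.4132, 0.32, 0.2311]
eef_rot: [[0.99, 0.127, 0.059], [0.14, -0.896, -0.421], [-0.001, 0.425, -0.905]]
wrist_force: [-0.7, 0.2, 1.0]
finger_gap: 0.0549
finger_force: 0.0
```

Run:
```python
from h import *
print(arm.sense()["joint_pos"].round(2))
p,R=hop(-.04,.147,25)
plan([(p,R,7,.45)])
```

```text
[-0.71  0.45 -0.28  1.68  0.41  1.39 -2.57]
[[-0.0001, -0.0001, 0.0113, 0.0, 0.0, -0.0, 0.45], [-0.0, -0.0002, 0.0112, 0.0, 0.0, -0.0, 0.45], [-0.0001, -0.0001, 0.0113, 0.1, 0.0, -0.0, 0.45], [-0.0, -0.0001, 0.0112, -0.0, 0.1, -0.1, 0.45], [-0.0001, -0.0002, 0.0113, 0.0, -0.0, 0.0, 0.45], [-0.0001, -0.0001, 0.0112, 0.0, -0.0, 0.0, 0.45], [-0.0001, -0.0001, 0.0113, 0.1, 0.0, -0.0, 0.45]]
```

Call:
{"method": "move_arm", "body": {"moves": [[0, 0, 0.0113, 0, 0, 0, 0.45], [0, 0, 0.0113, 0, 0, 0, 0.45], [0, 0, 0.0113, 0, 0, 0, 0.45], [0, 0, 0.0113, 0, 0, 0, 0.45], [0, 0, 0.0113, 0, 0, 0, 0.45], [0, 0, 0.0113, 0, 0, 0, 0.45], [0, 0, 0.0113, 0, 0, 0, 0.45], [0, 0, 0, 0, 0, 0, 0.35]]}}

```text
t: 6.02
tcp_pos: [0.4184, 0.2862, 0.1599]
eef_rot: [[0.99, 0.125, 0.059], [0.138, -0.897, -0.42], [-0.0, 0.424, -0.906]]
wrist_force: [0.3, -1.0, 0.8]
finger_gap: 0.0352
finger_force: 0.0
```

Run:
```python
from h import *
c=arm.camera("top"); i=c["frame"][190:270,130:290]; s=arm.camera("side")["frame"][110:240,290:420]
cv2.imwrite("pics/g1.png",np.hstack([cv2.resize(i,(640,320)),cv2.resize(s,(320,320))])[:, :960][:, 160:]); print(arm.sense()["joint_pos"].round(3))
```

```text
[-0.731  0.487 -0.194  1.791  0.424  1.223 -2.567]
```

View pics/g1.png

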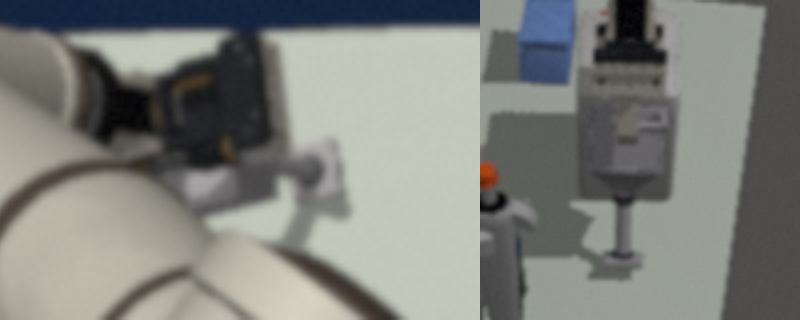

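The crop shows the outer finger in front of the −y wall (pad at (628,122)), straddling the rim, and the hopper unmoved. Closing slowly.

Call:
{"method": "move_arm", "body": {"moves": [[0, 0, 0, 0, 0, 0, 0.29], [0, 0, 0, 0, 0, 0, 0.25], [0, 0, 0, 0, 0, 0, 0.21], [0, 0, 0, 0, 0, 0, 0.18], [0, 0, 0, 0, 0, 0, 0.15], [0, 0, 0, 0, 0, 0, 0.12], [0, 0, 0, 0, 0, 0, 0.1]]}}

```text
t: 7.0
tcp_pos: [0.4194, 0.2848, 0.1618]
eef_rot: [[0.991, 0.123, 0.059], [0.137, -0.896, -0.422], [0.001, 0.426, -0.905]]
wrist_force: [0.1, -5.6, 6.4]
finger_gap: 0.0093
finger_force: 4.1
```

Call:
{"method": "move_arm", "body": {"moves": [[0, 0, 0, 0, 0, 0, 0.07], [0, 0, 0, 0, 0, 0, 0.04], [0, 0, 0, 0, 0, 0, 0]]}}

```text
t: 7.38
tcp_pos: [0.4194, 0.2842, 0.1621]
eef_rot: [[0.991, 0.123, 0.059], [0.136, -0.896, -0.423], [0.001, 0.427, -0.904]]
wrist_force: [-1.2, -6.9, 9.4]
finger_gap: 0.0072
finger_force: 30.0
```

Call:
{"method": "move_arm", "body": {"moves": [[0, 0.0013, 0.0005, 0.5, 0, 0, 0], [0, 0.0026, 0.0011, 1, 0, 0, 0], [0, 0.0026, 0.0011, 1, 0, 0, 0], [0, 0.0026, 0.0011, 1, 0, 0, 0], [0, 0.0026, 0.0011, 1, 0, 0, 0], [0, 0.0026, 0.0011, 1, 0, 0, 0]]}}

```text
t: 8.12
tcp_pos: [0.4217, 0.2725, 0.162]
eef_rot: [[0.99, 0.13, 0.049], [0.139, -0.934, -0.329], [0.003, 0.332, -0.943]]
wrist_force: [-0.8, 1.0, 8.6]
finger_gap: 0.0074
finger_force: 30.0
```

Run:
```python
from h import *
c=arm.camera("side"); P=pts(c); F=c["frame"]
m=(P[...,2]>.005)&(P[...,2]<.1)&(P[...,1]>.2)&(P[...,1]<.31)&(P[...,0]>.37)&(P[...,0]<.47); q=P[m]
f=q[q[:,2]<.035]; print("foot",f.min(0),f.max(0)); st=q[(q[:,2]>.035)&(q[:,2]<.09)]
k=np.polyfit(st[:,2],st[:,1],1); print("stem lean deg",np.degrees(np.arctan(k[0])),len(st))
s=arm.sense(); print(s["wrist_force"],s["tcp_pos"],s["joint_pos"].round(3))
```

```text
foot [0.37673084 0.21387343 0.00501048] [0.46845135 0.30340649 0.0336448 ]
stem lean deg 17.99980958174154 140
[-0.87012951 -0.98980629  6.4117619 ] [0.42191222 0.27150473 0.16205817] [-0.654  0.422 -0.203  1.856  0.377  1.127 -2.49 ]
```

Call:
{"method": "move_arm", "body": {"moves": [[0, 0.0026, 0.0011, 1, 0, 0, 0], [0, 0.0026, 0.0011, 1, 0, 0, 0], [0, 0.0026, 0.0011, 1, 0, 0, 0], [0, 0.0026, 0.0011, 1, 0, 0, 0], [0, 0.0026, 0.0011, 1, 0, 0, 0], [0, 0.0026, 0.0011, 1, 0, 0, 0], [0, 0.0026, 0.0011, 1, 0, 0, 0]]}}

```text
t: 9.05
tcp_pos: [0.425, 0.2528, 0.1603]
eef_rot: [[0.99, 0.134, 0.034], [0.138, -0.967, -0.213], [0.004, 0.215, -0.977]]
wrist_force: [-0.6, -3.1, 11.3]
finger_gap: 0.0074
finger_force: 30.0
```

Call:
{"method": "move_arm", "body": {"moves": [[0, 0.0013, 0.0005, 0.5, 0, 0, 0], [0, 0.0013, 0.0005, 0.5, 0, 0, 0], [0, 0.0013, 0.0005, 0.5, 0, 0, 0], [0, 0.0013, 0.0005, 0.5, 0, 0, 0], [0, 0.0013, 0.0005, 0.5, 0, 0, 0], [0, 0.0013, 0.0005, 0.5, 0, 0, 0], [0, 0.0013, 0.0005, 0.5, 0, 0, 0], [0, 0.0013, 0.0005, 0.5, 0, 0, 0]]}}

```text
t: 10.05
tcp_pos: [0.4266, 0.2416, 0.1583]
eef_rot: [[0.99, 0.136, 0.025], [0.138, -0.98, -0.145], [0.004, 0.147, -0.989]]
wrist_force: [-1.0, -2.4, 10.9]
finger_gap: 0.0071
finger_force: 30.0
```

Run:
```python
from h import *
c=arm.camera("side"); P=pts(c); F=c["frame"]
m=(P[...,2]>.005)&(P[...,2]<.1)&(P[...,1]>.2)&(P[...,1]<.31)&(P[...,0]>.39)&(P[...,0]<.45); q=P[m]
st=q[(q[:,2]>.035)&(q[:,2]<.09)]
k=np.polyfit(st[:,2],st[:,1],1); print("stem lean deg",np.degrees(np.arctan(k[0])),len(st))
s=arm.sense(); print(s["wrist_force"],s["tcp_pos"],s["joint_pos"].round(3))
```

```text
stem lean deg 5.051881401971551 118
[-0.78869631 -2.62934898 10.9528531 ] [0.42664117 0.24106462 0.15825412] [-0.479  0.322 -0.22   1.97   0.244  0.946 -2.276]
```

Call:
{"method": "move_arm", "body": {"moves": [[0, 0.0013, 0.0002, 0.5, 0, 0, 0], [0, 0.0013, 0.0002, 0.5, 0, 0, 0], [0, 0.0013, 0.0002, 0.5, 0, 0, 0], [0, 0.0013, 0.0002, 0.5, 0, 0, 0], [0, 0.0013, 0.0002, 0.5, 0, 0, 0], [0, 0.0013, 0.0002, 0.5, 0, 0, 0]]}}

```text
t: 10.85
tcp_pos: [0.4266, 0.2336, 0.1566]
eef_rot: [[0.99, 0.138, 0.015], [0.138, -0.986, -0.094], [0.002, 0.095, -0.995]]
wrist_force: [0.3, -0.7, 3.9]
finger_gap: 0.007
finger_force: 30.0
```

Call:
{"method": "move_arm", "body": {"moves": [[0, 0.0013, 0.0003, 0.5, 0, 0, 0], [0, 0.0013, 0.0003, 0.5, 0, 0, 0], [0, 0.0013, 0.0003, 0.5, 0, 0, 0]]}}

```text
t: 11.22
tcp_pos: [0.4266, 0.2296, 0.1555]
eef_rot: [[0.99, 0.138, 0.01], [0.138, -0.988, -0.068], [0.001, 0.069, -0.998]]
wrist_force: [0.7, -0.5, 0.5]
finger_gap: 0.0073
finger_force: 30.0
```

Run:
```python
from h import *
c=arm.camera("side"); P=pts(c); F=c["frame"]
m=(P[...,2]>.005)&(P[...,2]<.1)&(P[...,1]>.2)&(P[...,1]<.31)&(P[...,0]>.39)&(P[...,0]<.45); q=P[m]
st=q[(q[:,2]>.035)&(q[:,2]<.09)]
k=np.polyfit(st[:,2],st[:,1],1); print("stem lean deg",np.degrees(np.arctan(k[0])),len(st))
s=arm.sense(); print(s["wrist_force"],s["tcp_pos"],s["torque"])
t=F[110:240,290:420]; cv2.imwrite("pics/g2.png",cv2.resize(t,(520,520)))
```

```text
stem lean deg 2.321949488211431 109
[-0.08271513 -1.97767994  0.11583187] [0.42662259 0.22913834 0.15539387] [-0.07201577 -0.06026317 -0.00842177]
```

View pics/g2.png

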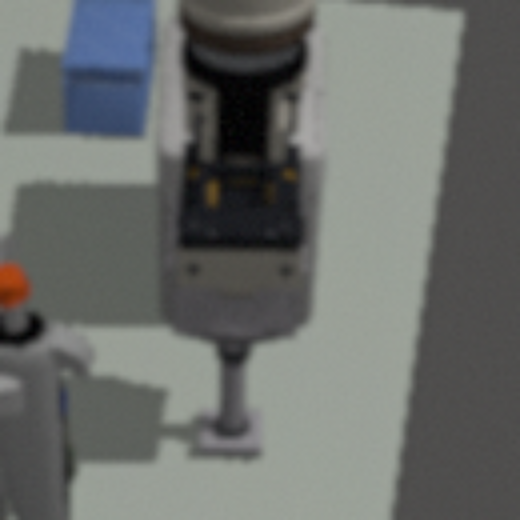

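The crop shows the hopper nearly upright, held by the −y rim, with its foot at about (228,430). Continuing the last few degrees.

Call:
{"method": "move_arm", "body": {"moves": [[0, 0.0013, 0.0005, 0.5, 0, 0, 0], [0, 0.0013, 0.0005, 0.5, 0, 0, 0], [0, 0.0013, 0.0005, 0.5, 0, 0, 0], [0, 0.0013, 0.0005, 0.5, 0, 0, 0]]}}

```text
t: 11.78
tcp_pos: [0.4273, 0.2243, 0.1539]
eef_rot: [[0.99, 0.138, 0.006], [0.138, -0.99, -0.034], [0.001, 0.034, -0.999]]
wrist_force: [0.8, 0.2, -1.5]
finger_gap: 0.0073
finger_force: 30.0
```

Call:
{"method": "move_arm", "body": {"moves": [[0, 0.0013, 0.0005, 0.5, 0, 0, 0], [0, 0.0013, 0.0005, 0.5, 0, 0, 0]]}}

```text
t: 12.02
tcp_pos: [0.4278, 0.2217, 0.153]
eef_rot: [[0.99, 0.138, 0.003], [0.138, -0.99, -0.017], [0.001, 0.017, -1.0]]
wrist_force: [-0.2, 0.1, -2.4]
finger_gap: 0.0075
finger_force: 30.0
```

Run:
```python
from h import *
k=[]
for i in range(3):
    c=arm.camera("side"); P=pts(c)
    m=(P[...,2]>.005)&(P[...,2]<.1)&(P[...,1]>.2)&(P[...,1]<.31)&(P[...,0]>.39)&(P[...,0]<.45); q=P[m]
    st=q[(q[:,2]>.035)&(q[:,2]<.09)]; k.append(np.degrees(np.arctan(np.polyfit(st[:,2],st[:,1],1)[0])))
print(k); s=arm.sense(); print(s["wrist_force"],s["tcp_pos"],s["torque"])
```

```text
[np.float64(0.4089114741052084), np.float64(-0.9430732816272949), np.float64(0.08645808047449294)]
[ 0.37218711  0.38035487 -2.3576603 ] [0.42783016 0.22155687 0.1530629 ] [0.05567629 0.02691551 0.00511892]
```

Call:
{"method": "move_arm", "body": {"moves": [[0, 0.0013, 0.001, 0.5, 0, 0, 0], [0, 0.0013, 0.001, 0.5, 0, 0, 0], [0, 0, 0.0005, 0, 0, 0, 0], [0, 0, 0.0005, 0, 0, 0, 0], [0, 0, 0, 0, 0, 0, 0]]}}

```text
t: 12.8
tcp_pos: [0.4298, 0.2185, 0.1517]
eef_rot: [[0.991, 0.137, 0.004], [0.137, -0.991, 0.0], [0.004, 0.0, -1.0]]
wrist_force: [-0.8, -3.8, 10.9]
finger_gap: 0.0074
finger_force: 30.0
```

Call:
{"method": "move_arm", "body": {"moves": [[0, 0.0004, -0.0006, 0, 0, 0, 0], [0, 0.0003, -0.0004, 0, 0, 0, 0], [0, 0, 0, 0, 0, 0, 0]]}}

```text
t: 13.18
tcp_pos: [0.429, 0.2183, 0.1517]
eef_rot: [[0.99, 0.138, 0.002], [0.138, -0.99, 0.0], [0.002, 0.0, -1.0]]
wrist_force: [-0.5, -3.6, 6.3]
finger_gap: 0.0071
finger_force: 30.0
```

Call:
{"method": "move_arm", "body": {"moves": [[0, 0, 0, 0, 0, 0, 0.07], [0, 0, 0, 0, 0, 0, 0.08], [0, 0, 0, 0, 0, 0, 0.085], [0, 0, 0, 0, 0, 0, 0.09], [0, 0, 0, 0, 0, 0, 0.095], [0, 0, 0, 0, 0, 0, 0.1], [0, 0, 0, 0, 0, 0, 0.105], [0, 0, 0, 0, 0, 0, 0.11], [0, 0, 0, 0, 0, 0, 0.12], [0, 0, 0, 0, 0, 0, 0.13]]}}

```text
t: 14.42
tcp_pos: [0.4284, 0.2186, 0.1512]
eef_rot: [[0.99, 0.138, 0.001], [0.138, -0.99, 0.0], [0.001, -0.0, -1.0]]
wrist_force: [0.5, -0.8, 0.0]
finger_gap: 0.0118
finger_force: 0.1
```

Run:
```python
from h import *
k=[]
for i in range(3):
    c=arm.camera("side"); P=pts(c)
    m=(P[...,2]>.005)&(P[...,2]<.1)&(P[...,1]>.2)&(P[...,1]<.31)&(P[...,0]>.39)&(P[...,0]<.45); q=P[m]
    st=q[(q[:,2]>.035)&(q[:,2]<.09)]; k.append(np.degrees(np.arctan(np.polyfit(st[:,2],st[:,1],1)[0])))
print(k); s=arm.sense(); print(s["wrist_force"],s["tcp_pos"],s["finger_gap"])
```

```text
[np.float64(-2.64467631654822), np.float64(-0.43182961260225694), np.float64(-2.060749458704334)]
[-0.35878159 -0.27287676  0.23643627] [0.42840744 0.21855716 0.15125774] 0.011679068727540511
```

Call:
{"method": "move_arm", "body": {"moves": [[0, 0, 0, 0, 0, 0, 0.14], [0, 0, 0, 0, 0, 0, 0.16], [0, 0, 0, 0, 0, 0, 0.19], [0, 0, 0, 0, 0, 0, 0.22], [0, 0, 0, 0, 0, 0, 0.26], [0, 0, 0, 0, 0, 0, 0.3], [0, 0, 0, 0, 0, 0, 0.35], [0, 0, 0, 0, 0, 0, 0.4]]}}

```text
t: 15.58
tcp_pos: [0.4284, 0.2186, 0.1512]
eef_rot: [[0.99, 0.138, 0.001], [0.138, -0.99, 0.0], [0.001, -0.0, -1.0]]
wrist_force: [0.2, -0.7, 0.8]
finger_gap: 0.0352
finger_force: 0.0
```

Run:
```python
from h import *
k=[]
for i in range(4):
    c=arm.camera("side"); P=pts(c)
    m=(P[...,2]>.005)&(P[...,2]<.1)&(P[...,1]>.2)&(P[...,1]<.31)&(P[...,0]>.39)&(P[...,0]<.45); q=P[m]
    st=q[(q[:,2]>.035)&(q[:,2]<.09)]; k.append(np.degrees(np.arctan(np.polyfit(st[:,2],st[:,1],1)[0])))
print(k); s=arm.sense(); print(s["wrist_force"],s["tcp_pos"],s["finger_gap"],s["finger_force"])
t=c["frame"][110:240,290:420]; cv2.imwrite("pics/g3.png",cv2.resize(t,(520,520)))
```

```text
[np.float64(-4.922707394891162), np.float64(-3.2262840819232745), np.float64(-4.8331820235196865), np.float64(-4.908630222486871)]
[ 0.44416351 -0.15794068 -0.33787877] [0.42842262 0.21854465 0.15125196] 0.0368396204963809 0.0
```

View pics/g3.png

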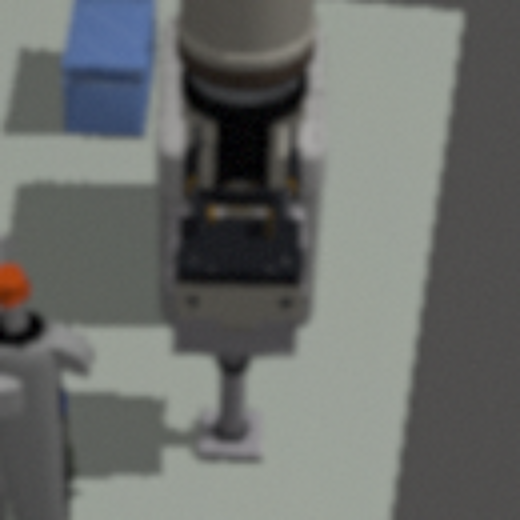

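Run:
```python
from h import *
c=arm.camera("side"); P=pts(c)
for v in range(184,228,2):
    r=P[v,335:362]; m=(r[:,2]>.004)&(r[:,1]>.2)&(r[:,1]<.31)
    q=r[m]; 
    if len(q): print(v,m.sum(),q.mean(0).round(4),q[:,2].std().round(4))
```

```text
188 2 [0.4315 0.2099 0.1528] 0.0027
190 17 [0.4283 0.2115 0.1442] 0.0026
192 18 [0.4265 0.2118 0.1368] 0.0022
194 27 [0.4279 0.2121 0.1301] 0.0015
196 27 [0.4281 0.2116 0.1236] 0.0019
198 27 [0.4282 0.2124 0.116 ] 0.0022
200 9 [0.4241 0.2447 0.0795] 0.0033
202 8 [0.426 0.242 0.075] 0.0028
204 7 [0.4242 0.2465 0.0634] 0.0029
206 7 [0.4244 0.2463 0.0562] 0.0037
208 7 [0.4249 0.244  0.051 ] 0.0021
210 7 [0.4249 0.2453 0.0423] 0.003
212 7 [0.4248 0.2474 0.0328] 0.0039
214 14 [0.4245 0.2557 0.0173] 0.011
216 15 [0.4246 0.2514 0.0137] 0.0059
218 15 [0.4267 0.2468 0.0107] 0.0049
220 15 [0.4262 0.2416 0.0079] 0.002
222 14 [0.4251 0.2337 0.0076] 0.0022
224 10 [0.4299 0.2291 0.0052] 0.001
```

The crop shows the hopper standing on its foot (foot at (228,435)), fingers open about the rim. The depth rows confirm that stem and wall are vertical. Withdrawing and going to the scoop.

Run:
```python
from h import *
s=arm.sense(); p=s["tcp_pos"]; R=s["eef_rot"]
def toolR(yaw): # tool x at yaw, pointing down
    a=np.radians(yaw); x=np.array([np.cos(a),np.sin(a),0]); y=np.array([np.sin(a),-np.cos(a),0]); return np.stack([x,y,-Z],1)
plan([([.51,.05,.46],toolR(9),7,1),([.50,-.3375,.30],toolR(13.2),10,1)],p=p+[0,0,.26])
```

```text
[[0.0082, 0.0255, -0.007, 0.0, -0.0, -0.1, 1], [0.0082, 0.0254, -0.0069, 0.0, -0.0, -0.2, 1], [0.0081, 0.0255, -0.007, 0.0, -0.0, -0.1, 1], [0.008, 0.0256, -0.0069, 0.0, -0.0, -0.2, 1], [0.008, 0.0255, -0.007, 0.0, -0.1, -0.1, 1], [0.0079, 0.0256, -0.0069, 0.0, 0.0, -0.2, 1], [0.0078, 0.0256, -0.007, 0.0, 0.0, -0.1, 1]]
[[-0.007, 0.0381, 0.016, -0.0, 0.0, -0.4, 1], [-0.0073, 0.0381, 0.016, -0.0, 0.0, -0.4, 1], [-0.0075, 0.038, 0.016, -0.0, 0.0, -0.5, 1], [-0.0079, 0.0379, 0.016, -0.0, 0.0, -0.4, 1], [-0.0082, 0.0379, 0.016, -0.0, 0.0, -0.4, 1], [-0.0084, 0.0379, 0.016, -0.0, 0.0, -0.4, 1], [-0.0087, 0.0377, 0.016, -0.0, 0.0, -0.5, 1], [-0.009, 0.0377, 0.016, -0.0, 0.0, -0.4, 1], [-0.0092, 0.0377, 0.016, -0.0, 0.0, -0.4, 1], [-0.0095, 0.0375, 0.016, -0.0, 0.0, -0.4, 1]]
```

Call:
{"method": "move_arm", "body": {"moves": [[0, 0, -0.01, 0, 0, 0, 0.4], [0, 0, -0.015, 0, 0, 0, 0.4], [0, 0, -0.02, 0, 0, 0, 0.4], [0, 0, -0.025, 0, 0, 0, 0.4], [0, 0, -0.03, 0, 0, 0, 0.4], [0, 0, -0.04, 0, 0, 0, 0.6], [0, 0, -0.04, 0, 0, 0, 1], [0, 0, -0.04, 0, 0, 0, 1], [0, 0, -0.04, 0, 0, 0, 1]]}}

```text
t: 16.95
tcp_pos: [0.4277, 0.2185, 0.4141]
eef_rot: [[0.99, 0.139, 0.003], [0.139, -0.99, 0.001], [0.003, -0.0, -1.0]]
wrist_force: [0.4, 0.9, 0.2]
finger_gap: 0.0724
finger_force: 0.0
```

Check the hopper now that it is clear, with the wrist and side cameras.

Run:
```python
from h import *
for n in("side","wrist"):
    c=arm.camera(n); P=pts(c)
    w=(P[...,0]>.34)&(P[...,0]<.5)&(P[...,1]>.18)&(P[...,1]<.32)
    q=P[w&(P[...,2]>.16)&(P[...,2]<.19)]; 
    if len(q)>20:
        r=cv2.minAreaRect((q[:,:2]*1000).astype(np.float32)); f=np.linalg.lstsq(np.c_[q[:,:2],np.ones(len(q))],q[:,2],rcond=None)[0]
        print(n,len(q),r,"rim tilt deg",np.degrees(f[:2]),q[:,2].mean())
    cv2.imwrite(f"pics/s_{n}.png",c["frame"])
```

```text
side 398 ((423.46453857421875, 251.97555541992188), (87.50927734375, 96.45011138916016), 7.128734588623047) rim tilt deg [-0.26447315 -0.08567106] 0.16772686820041377
wrist 3017 ((421.6856689453125, 254.8958740234375), (88.20537567138672, 88.02819061279297), 8.050912857055664) rim tilt deg [ 0.41443816 -0.21070885] 0.16892631620097406
```

View pics/s_wrist.png

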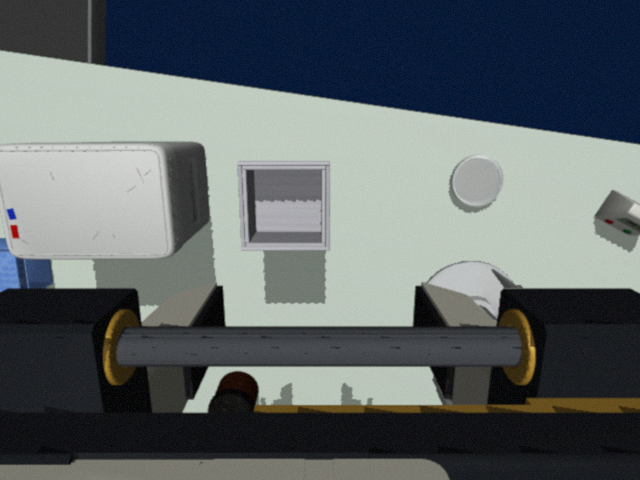

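Call:
{"method": "move_arm", "body": {"moves": [[0.008, 0.0255, -0.007, 0, 0, -0.1, 1], [0.008, 0.0255, -0.007, 0, 0, -0.1, 1], [0.008, 0.0255, -0.007, 0, 0, -0.1, 1], [0.008, 0.0255, -0.007, 0, 0, -0.2, 1], [0.008, 0.0255, -0.007, 0, 0, -0.2, 1], [0.008, 0.0255, -0.007, 0, 0, -0.2, 1], [0.008, 0.0255, -0.007, 0, 0, -0.1, 1]]}}

```text
t: 17.92
tcp_pos: [0.5092, 0.0493, 0.461]
eef_rot: [[0.988, 0.156, 0.002], [0.156, -0.988, 0.0], [0.002, -0.0, -1.0]]
wrist_force: [-1.4, 0.4, -0.9]
finger_gap: 0.0918
finger_force: 0.0
```

Call:
{"method": "move_arm", "body": {"moves": [[-0.007, 0.0381, 0.012, 0, 0, -0.4, 1], [-0.0073, 0.0381, 0.012, 0, 0, -0.4, 1], [-0.0075, 0.038, 0.012, 0, 0, -0.5, 1], [-0.008, 0.038, 0.012, 0, 0, -0.4, 1], [-0.008, 0.038, 0.014, 0, 0, -0.4, 1], [-0.0085, 0.038, 0.016, 0, 0, -0.4, 1], [-0.0087, 0.0377, 0.018, 0, 0, -0.5, 1], [-0.009, 0.0377, 0.02, 0, 0, -0.4, 1], [-0.009, 0.0377, 0.022, 0, 0, -0.4, 1], [-0.0095, 0.0375, 0.022, 0, 0, -0.4, 1]]}}

```text
t: 19.18
tcp_pos: [0.4997, -0.3385, 0.3001]
eef_rot: [[0.974, 0.228, 0.002], [0.228, -0.974, 0.0], [0.002, 0.0, -1.0]]
wrist_force: [1.1, -0.4, 0.0]
finger_gap: 0.0915
finger_force: 0.0
```

Call:
{"method": "move_arm", "body": {"moves": [[0, 0, 0, 0, 0, 0, 1], [0, 0, 0, 0, 0, 0, 1]]}}

```text
t: 19.42
tcp_pos: [0.5, -0.337, 0.3005]
eef_rot: [[0.974, 0.228, 0.002], [0.228, -0.974, 0.001], [0.002, -0.001, -1.0]]
wrist_force: [0.2, 0.8, 0.6]
finger_gap: 0.0917
finger_force: 0.0
```

Run:
```python
from h import *
s=arm.sense(); print(s["tcp_pos"],s["joint_pos"].round(2))
c=arm.camera("wrist"); P=pts(c); F=c["frame"]
w=(P[...,0]>.34)&(P[...,0]<.53)&(P[...,1]>-.43)&(P[...,1]<-.25)
q=P[w&(P[...,2]>.07)&(P[...,2]<.09)]; print("post top",len(q),q.mean(0),q.min(0),q.max(0))
m=(w&(P[...,2]>.012)&(P[...,2]<.05)).astype(np.uint8)
k,l,st,_=cv2.connectedComponentsWithStats(m); i=1+st[1:,4].argmax(); r=cv2.minAreaRect((P[l==i][:,:2]*1000).astype(np.float32)); print(r)
cv2.imwrite("pics/w2.png",F)
```

```text
[ 0.50000911 -0.33695038  0.30051902] [ 0.37  0.33  0.22  1.61 -0.08  1.22 -0.73]
post top 304 [ 0.49516207 -0.33576303  0.07703649] [ 0.48592765 -0.34448723  0.07131961] [ 0.50347778 -0.32673875  0.07965938]
((439.1303405761719, -348.6381530761719), (98.05757904052734, 45.9177360534668), 13.181757926940918)
```

Wrist view: the hopper mouth is a square at (240–330, 160–250), upright to within 0.5°. The post is found at (0.495, −0.336). Descending on it.

Call:
{"method": "move_arm", "body": {"moves": [[-0.0048, -0.0024, 0.035, 0, 0, 0, 1], [0, 0, 0.045, 0, 0, 0, 0.8], [0, 0, 0.045, 0, 0, 0, 0.7], [0, 0, 0.045, 0, 0, 0, 0.7], [0, 0, 0.035, 0, 0, 0, 0.6], [0, 0, 0.025, 0, 0, 0, 0.6], [0, 0, 0.0175, 0, 0, 0, 0.6], [0, 0, 0.01, 0, 0, 0, 0.6], [0, 0, 0, 0, 0, 0, 0.45]]}}

```text
t: 20.6
tcp_pos: [0.4952, -0.336, 0.0428]
eef_rot: [[0.974, 0.228, 0.001], [0.228, -0.974, 0.0], [0.001, -0.0, -1.0]]
wrist_force: [-0.2, -0.0, 0.2]
finger_gap: 0.0491
finger_force: 0.0
```

Call:
{"method": "move_arm", "body": {"moves": [[0, 0, 0, 0, 0, 0, 0.35], [0, 0, 0, 0, 0, 0, 0.28], [0, 0, 0, 0, 0, 0, 0.22], [0, 0, 0, 0, 0, 0, 0.18], [0, 0, 0, 0, 0, 0, 0.14], [0, 0, 0, 0, 0, 0, 0], [0, 0, 0, 0, 0, 0, 0]]}}

```text
t: 21.48
tcp_pos: [0.4952, -0.3367, 0.043]
eef_rot: [[0.974, 0.227, 0.002], [0.227, -0.974, -0.0], [0.002, 0.001, -1.0]]
wrist_force: [0.3, -1.1, 1.8]
finger_gap: 0.016
finger_force: 30.0
```

Gripped (gap 16 mm). Lift gently with a slight backward tilt.

Call:
{"method": "move_arm", "body": {"moves": [[0, 0, -0.003, 0, 0, 0, 0], [0, 0, -0.006, 0, 0, 0, 0], [0, 0, -0.01, 0, 0, 0, 0], [0, 0, -0.015, 0, 0, 0, 0], [0, 0, -0.02, 0, -1, 0, 0], [0, 0, -0.025, 0, -1.5, 0, 0], [0, 0, -0.03, 0, -1.5, 0, 0], [0, 0, -0.03, 0, -1.5, 0, 0], [0, 0, -0.03, 0, -1.5, 0, 0], [0, 0, -0.03, 0, -1, 0, 0]]}}

```text
t: 22.72
tcp_pos: [0.505, -0.3338, 0.2434]
eef_rot: [[0.965, 0.228, -0.134], [0.225, -0.974, -0.032], [-0.138, 0.001, -0.99]]
wrist_force: [1.0, 0.7, -3.0]
finger_gap: 0.0158
finger_force: 30.0
```

Run:
```python
from h import *
s=arm.sense(); p=s["tcp_pos"]; print(p,s["wrist_force"],s["joint_pos"].round(2))
c=arm.camera("top"); cv2.imwrite("pics/t2.png",cv2.resize(c["frame"][150:320,330:560],None,fx=2,fy=2))
def T(yaw,back):
    a=np.radians(yaw); x=np.array([np.cos(a),np.sin(a),0]); y=np.array([np.sin(a),-np.cos(a),0])
    return Ro.from_matrix(np.stack([x,y,-Z],1))*Ro.from_rotvec([0,np.radians(back),0])
plan([([.53,-.20,.46],T(13.2,-8),9,0),([.54,.05,.47],T(16,-8),11,0),([.51,.25,.44],T(24,-8),10,0)])
```

```text
[ 0.50497011 -0.33377872  0.24341557] [ 1.02534666  0.72081945 -2.96820583] [ 0.3   0.45  0.26  1.58 -0.01  1.23 -0.8 ]
[[0.0026, -0.0139, -0.0242, 0.0, -0.0, -0.0, 0], [0.0027, -0.0138, -0.0242, 0.1, -0.1, -0.0, 0], [0.0025, -0.014, -0.0242, -0.0, -0.0, -0.0, 0], [0.0026, -0.0139, -0.0242, 0.0, -0.1, -0.0, 0], [0.0026, -0.0139, -0.0242, 0.1, -0.0, -0.0, 0], [0.0025, -0.0139, -0.0242, -0.0, -0.1, -0.0, 0], [0.0025, -0.014, -0.0242, 0.0, 0.0, -0.0, 0], [0.0025, -0.0139, -0.0242, 0.0, -0.0, -0.0, 0], [0.0025, -0.014, -0.0241, 0.1, -0.1, -0.0, 0]]
[[0.0059, -0.0219, -0.0017, -0.0, 0.0, -0.3, 0], [0.006, -0.0219, -0.0018, -0.1, 0.0, -0.2, 0], [0.006, -0.0219, -0.0018, -0.0, 0.0, -0.3, 0], [0.0062, -0.0218, -0.0017, -0.1, 0.0, -0.2, 0], [0.0063, -0.0218, -0.0019, 0.0, 0.0, -0.3, 0], [0.0064, -0.0218, -0.0018, -0.0, 0.0, -0.2, 0], [0.0064, -0.0218, -0.0018, -0.1, 0.0, -0.3, 0], [0.0066, -0.0217, -0.0019, -0.0, 0.0, -0.2, 0], [0.0066, -0.0217, -0.0018, -0.0, 0.0, -0.3, 0], [0.0068, -0.0216, -0.0019, -0.1, 0.0, -0.2, 0], [0.0068, -0.0216, -0.0019, -0.0, 0.0, -0.3, 0]]
[[0.003, -0.0201, 0.0026, -0.1, 0.0, -0.8, 0], [0.0033, -0.02, 0.0026, -0.1, 0.0, -0.8, 0], [0.0036, -0.0199, 0.0025, -0.1, 0.0, -0.8, 0], [0.0039, -0.02, 0.0025, -0.2, 0.0, -0.8, 0], [0.0041, -0.0198, 0.0025, -0.1, 0.0, -0.8, 0], [0.0044, -0.0199, 0.0024, -0.1, 0.0, -0.7, 0], [0.0047, -0.0197, 0.0024, -0.1, 0.0, -0.8, 0], [0.0049, -0.0197, 0.0023, -0.1, 0.0, -0.8, 0], [0.0052, -0.0197, 0.0023, -0.1, 0.0, -0.8, 0], [0.0055, -0.0196, 0.0023, -0.1, 0.0, -0.8, 0]]
```

View pics/t2.png

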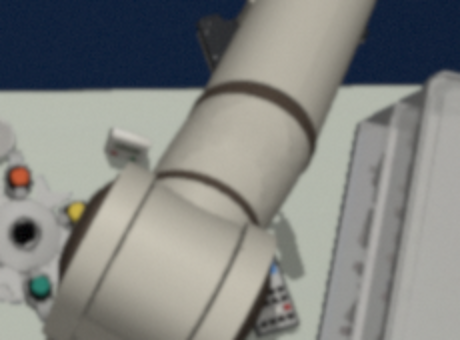

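The arm hides the scoop in this view (only its shadow at (290,245)), but the wrist load (≈−3 N) says scoop and balls are held. Carrying on.

Call:
{"method": "move_arm", "body": {"moves": [[0.0026, -0.006, -0.026, 0, 0, 0, 0], [0.0026, -0.012, -0.026, 0, 0, 0, 0], [0.0026, -0.014, -0.026, 0, 0, 0, 0], [0.0026, -0.015, -0.026, 0, 0, 0, 0], [0.0026, -0.016, -0.026, 0, 0, 0, 0], [0.0026, -0.017, -0.026, 0, 0, 0, 0], [0.0025, -0.018, -0.024, 0, 0, 0, 0], [0.0025, -0.018, -0.02, 0, 0, 0, 0], [0.0025, -0.019, -0.012, 0, 0, 0, 0]]}}

```text
t: 23.9
tcp_pos: [0.5247, -0.1902, 0.4492]
eef_rot: [[0.965, 0.227, -0.133], [0.225, -0.974, -0.032], [-0.136, 0.001, -0.991]]
wrist_force: [0.1, 0.2, -1.5]
finger_gap: 0.0157
finger_force: 30.0
```

Call:
{"method": "move_arm", "body": {"moves": [[0.005, -0.021, -0.003, 0, 0, -0.3, 0], [0.006, -0.0219, -0.0018, 0, 0, -0.2, 0], [0.006, -0.0219, -0.0018, 0, 0, -0.3, 0], [0.0062, -0.0218, -0.0017, 0, 0, -0.2, 0], [0.0063, -0.0218, -0.0019, 0, 0, -0.3, 0], [0.0064, -0.0218, -0.0018, 0, 0, -0.2, 0], [0.0064, -0.0218, -0.0018, 0, 0, -0.3, 0], [0.0066, -0.0217, -0.0019, 0, 0, -0.2, 0], [0.0066, -0.0217, -0.0018, 0, 0, -0.3, 0], [0.0068, -0.0216, -0.0019, 0, 0, -0.2, 0]]}}

```text
t: 25.15
tcp_pos: [0.5336, 0.037, 0.4592]
eef_rot: [[0.953, 0.27, -0.134], [0.268, -0.963, -0.032], [-0.138, -0.006, -0.99]]
wrist_force: [0.2, -0.8, -2.4]
finger_gap: 0.0159
finger_force: 30.0
```

```bash
cat >> h.py <<'E'
def T(yaw,tilt):
    a=np.radians(yaw); x=np.array([np.cos(a),np.sin(a),0]); y=np.array([np.sin(a),-np.cos(a),0])
    return Ro.from_matrix(np.stack([x,y,-Z],1))*Ro.from_rotvec([0,np.radians(tilt),0])
# lip in tool frame: TCP is at scoop x=-.056, z=.043; tool x=-scoop x, y=scoop y, z=-scoop z
LIP=np.array([-.106,0,.025])
HC=np.array([.4225,.254,0])
def pour(yaw,tilt,inx,z):  # lip offset inx from bowl centre toward the back (tool +x horizontally)
    a=np.radians(yaw); R=T(yaw,tilt); lip=HC+inx*np.array([np.cos(a),np.sin(a),0])+[0,0,z]
    return lip-R.apply(LIP),R
E
python3 - <<'E'
from h import *
s=arm.sense(); print(s["tcp_pos"],s["wrist_force"],s["joint_pos"].round(2))
p1,R1=pour(24,-8,.025,.30); print(p1)
pp,RR=plan([([.53,.20,.46],T(20,-8),9,0),(p1,R1,6,0)])
E
```

```text
[0.53356001 0.0370169  0.45920162] [ 0.23374712 -0.80949193 -2.40714345] [-0.18  0.23  0.06  1.39  0.    1.67 -1.41]
[0.54441058 0.30827809 0.31000435]
[[0.0045, -0.0175, -0.0006, -0.1, -0.0, -0.5, 0], [0.0046, -0.0175, -0.0006, -0.1, -0.0, -0.4, 0], [0.0047, -0.0175, -0.0007, -0.1, -0.0, -0.5, 0], [0.0049, -0.0174, -0.0007, -0.1, -0.0, -0.5, 0], [0.0051, -0.0174, -0.0007, -0.1, -0.0, -0.5, 0], [0.0052, -0.0174, -0.0008, -0.1, -0.1, -0.4, 0], [0.0053, -0.0173, -0.0008, -0.1, 0.0, -0.5, 0], [0.0054, -0.0172, -0.0008, -0.1, 0.0, -0.5, 0], [0.0057, -0.0172, -0.0009, -0.1, 0.0, -0.5, 0]]
[[0.0118, -0.0161, 0.0236, -0.1, 0.0, -0.7, 0], [0.0121, -0.016, 0.0236, -0.1, 0.0, -0.6, 0], [0.0122, -0.0159, 0.0235, -0.1, 0.0, -0.7, 0], [0.0124, -0.0159, 0.0235, -0.1, 0.0, -0.6, 0], [0.0125, -0.0157, 0.0235, -0.1, 0.0, -0.7, 0], [0.0128, -0.0156, 0.0234, -0.1, 0.0, -0.6, 0]]
```

Call:
{"method": "move_arm", "body": {"moves": [[0.0045, -0.0175, -0.0006, 0, 0, -0.5, 0], [0.0046, -0.0175, -0.0006, -0.1, 0, -0.4, 0], [0.0047, -0.0175, -0.0007, -0.1, 0, -0.5, 0], [0.0049, -0.0174, -0.0007, -0.1, 0, -0.5, 0], [0.0051, -0.0174, -0.0007, -0.1, 0, -0.5, 0], [0.0052, -0.0174, -0.0008, -0.1, 0, -0.4, 0], [0.0053, -0.0173, -0.0008, -0.1, 0, -0.5, 0], [0.0054, -0.0172, -0.0008, -0.1, 0, -0.5, 0], [0.0057, -0.0172, -0.0009, -0.1, 0, -0.5, 0]]}}

```text
t: 26.28
tcp_pos: [0.5302, 0.1997, 0.4603]
eef_rot: [[0.93, 0.343, -0.13], [0.34, -0.94, -0.045], [-0.137, -0.002, -0.991]]
wrist_force: [-0.4, 0.6, -2.5]
finger_gap: 0.0159
finger_force: 30.0
```

Call:
{"method": "move_arm", "body": {"moves": [[0.0118, -0.016, 0.012, 0, 0, -0.7, 0], [0.012, -0.016, 0.022, 0, 0, -0.6, 0], [0.0122, -0.016, 0.025, -0.1, 0, -0.7, 0], [0.0124, -0.016, 0.025, -0.1, 0, -0.6, 0], [0.0125, -0.0157, 0.025, -0.1, 0, -0.7, 0], [0.0128, -0.0156, 0.025, -0.1, 0, -0.6, 0], [0, 0, 0.007, 0, 0, 0, 0], [0, 0, 0, 0, 0, 0, 0]]}}

```text
t: 27.28
tcp_pos: [0.5446, 0.3066, 0.3104]
eef_rot: [[0.905, 0.405, -0.128], [0.401, -0.914, -0.053], [-0.139, -0.004, -0.99]]
wrist_force: [0.0, 0.8, -2.4]
finger_gap: 0.0159
finger_force: 30.0
```

Run:
```python
from h import *
s=arm.sense(); print(s["tcp_pos"],s["wrist_force"],s["joint_pos"].round(2)); R=Ro.from_matrix(s["eef_rot"])
print("lip est",s["tcp_pos"]+R.apply(LIP))
c=arm.camera("side"); t=c["frame"][60:240,270:430]; cv2.imwrite("pics/p1.png",cv2.resize(t,(533,600)))
t=arm.camera("top")["frame"]; cv2.imwrite("pics/p1t.png",t)
P=pts(c)
# scoop-ish points above bench near lip
pp,RR=plan([(*pour(24,-8,.025,.206),4,0),(*pour(24,12,.025,.206),8,0),(*pour(24,30,.025,.206),10,0),(*pour(24,55,.02,.206),10,0)])
```

```text
[0.54462883 0.30661173 0.31037525] [ 0.02355138  0.75856695 -2.40470791] [-0.48  0.46 -0.09  1.39  0.02  1.43 -1.72]
lip est [0.4454565  0.26274152 0.30031283]
[[0.0032, -0.0004, 0.0238, -0.1, -0.1, -0.0, 0], [0.0032, -0.0004, 0.0239, -0.0, -0.0, -0.1, 0], [0.0032, -0.0005, 0.0238, -0.1, -0.1, -0.0, 0], [0.0032, -0.0005, 0.0238, -0.1, -0.0, -0.0, 0]]
[[-0.0019, 0.0, -0.0043, 0.0, 2.5, -0.0, 0], [-0.0016, 0.0, -0.0045, 0.0, 2.5, -0.0, 0], [-0.0015, 0.0, -0.0044, 0.0, 2.5, -0.0, 0], [-0.0013, 0.0, -0.0046, 0.0, 2.5, -0.0, 0], [-0.0011, 0.0, -0.0046, 0.0, 2.5, -0.0, 0], [-0.0008, 0.0001, -0.0046, 0.0, 2.5, -0.0, 0], [-0.0007, -0.0, -0.0047, 0.0, 2.5, -0.0, 0], [-0.0005, -0.0, -0.0047, 0.0, 2.5, -0.0, 0]]
[[-0.0013, 0.0, -0.0032, 0.0, 1.8, -0.0, 0], [-0.0012, 0.0, -0.0031, 0.0, 1.8, -0.0, 0], [-0.0011, 0.0, -0.0033, 0.0, 1.8, -0.0, 0], [-0.0009, 0.0, -0.0032, 0.0, 1.8, -0.0, 0], [-0.0009, 0.0, -0.0033, 0.0, 1.8, -0.0, 0], [-0.0008, 0.0, -0.0033, 0.0, 1.8, -0.0, 0], [-0.0007, 0.0, -0.0034, 0.0, 1.8, -0.0, 0], [-0.0005, 0.0, -0.0033, 0.0, 1.8, -0.0, 0], [-0.0005, 0.0, -0.0034, 0.0, 1.8, -0.0, 0], [-0.0004, 0.0, -0.0034, 0.1, 1.8, -0.0, 0]]
[[-0.0025, -0.0, -0.0045, -0.0, 2.5, -0.0, 0], [-0.0023, -0.0, -0.0046, -0.0, 2.5, -0.0, 0], [-0.002, -0.0, -0.0047, -0.0, 2.5, -0.0, 0], [-0.0019, -0.0, -0.0048, -0.0, 2.5, -0.0, 0], [-0.0017, -0.0, -0.0048, -0.0, 2.5, -0.0, 0], [-0.0014, -0.0, -0.005, -0.0, 2.5, -0.0, 0], [-0.0012, -0.0, -0.0049, -0.0, 2.5, -0.0, 0], [-0.001, -0.0, -0.0051, -0.0, 2.5, -0.0, 0], [-0.0008, -0.0, -0.0051, -0.0, 2.5, -0.0, 0], [-0.0006, -0.0, -0.0051, -0.0, 2.5, -0.0, 0]]
```

View pics/p1.png

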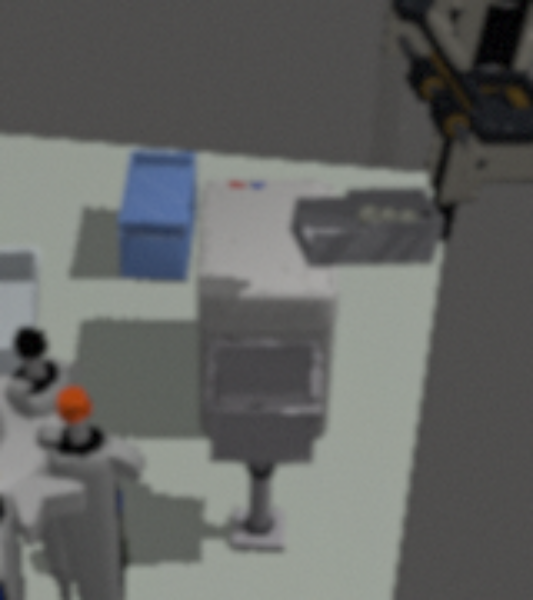

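Side crop: scoop level at (365,225) with the balls at its back end (385,213), and the hopper upright below, bowl at (265,370). Lowering over the bowl and pouring.

Call:
{"method": "move_arm", "body": {"moves": [[0.002, 0, 0.015, 0, 0, 0, 0], [0.0035, -0.0005, 0.022, -0.1, 0, 0, 0], [0.0035, -0.0005, 0.022, -0.1, 0, 0, 0], [0.0025, -0.0005, 0.018, -0.1, 0, 0, 0], [0.0015, 0, 0.012, 0, 0, 0, 0], [0, 0, 0.006, 0, 0, 0, 0], [0, 0, 0, 0, 0, 0, 0]]}}

```text
t: 28.25
tcp_pos: [0.5438, 0.309, 0.2151]
eef_rot: [[0.905, 0.406, -0.125], [0.402, -0.914, -0.056], [-0.137, 0.0, -0.991]]
wrist_force: [-0.2, -0.2, -2.0]
finger_gap: 0.0152
finger_force: 30.0
```

Call:
{"method": "move_arm", "body": {"moves": [[-0.0019, 0, -0.0044, 0, 2.5, 0, 0], [-0.0016, 0, -0.0045, 0, 2.5, 0, 0], [-0.0015, 0, -0.0045, 0, 2.5, 0, 0], [-0.0013, 0, -0.0046, 0, 2.5, 0, 0], [-0.0011, 0, -0.0046, 0, 2.5, 0, 0], [-0.0008, 0, -0.0046, 0, 2.5, 0, 0], [-0.0007, 0, -0.0047, 0, 2.5, 0, 0], [-0.0005, 0, -0.0047, 0, 2.5, 0, 0], [0, 0, 0, 0, 0, 0, 0]]}}

```text
t: 29.38
tcp_pos: [0.5344, 0.305, 0.2532]
eef_rot: [[0.893, 0.406, 0.193], [0.397, -0.914, 0.086], [0.211, 0.0, -0.977]]
wrist_force: [-0.1, -1.0, -2.3]
finger_gap: 0.016
finger_force: 30.0
```

Run:
```python
from h import *
s=arm.sense(); print(s["tcp_pos"],s["wrist_force"],s["joint_pos"].round(2)); R=Ro.from_matrix(s["eef_rot"])
d=s["tcp_pos"]+R.apply(LIP)-HC; a=np.radians(24); print("lip rel", d, d[0]*np.cos(a)+d[1]*np.sin(a), -d[0]*np.sin(a)+d[1]*np.cos(a))
# find the lip in the side image: points above .19 near hopper
c=arm.camera("side"); P=pts(c); w=(P[...,0]>.38)&(P[...,0]<.56)&(P[...,1]>.2)&(P[...,1]<.36)&(P[...,2]>.18)&(P[...,2]<.25); q=P[w]
e=q[:,0]*np.cos(a)+q[:,1]*np.sin(a); i=np.argsort(e)[:15]; print(len(q),"front pts",q[i].mean(0)-HC, "z lo",np.percentile(q[i][:,2],[0,50,100]))
```

```text
[0.53442709 0.30504834 0.25317259] [-0.06773519 -0.98032459 -2.25907799] [-0.5   0.25 -0.09  1.82  0.08  0.86 -1.79]
lip rel [0.02209525 0.01108397 0.20633147] 0.024693273724422322 0.0011387576548050823
912 front pts [0.02210906 0.01028621 0.21059185] z lo [0.20415067 0.21034478 0.22036961]
```

Call:
{"method": "move_arm", "body": {"moves": [[-0.0013, 0, -0.0032, 0, 1.8, 0, 0], [-0.0012, 0, -0.0032, 0, 1.8, 0, 0], [-0.0011, 0, -0.0033, 0, 1.8, 0, 0], [-0.0009, 0, -0.0033, 0, 1.8, 0, 0], [-0.0009, 0, -0.0033, 0, 1.8, 0, 0], [-0.0008, 0, -0.0033, 0, 1.8, 0, 0], [-0.0007, 0, -0.0034, 0, 1.8, 0, 0], [-0.0005, 0, -0.0033, 0, 1.8, 0, 0], [-0.0005, 0, -0.0034, 0, 1.8, 0, 0], [-0.0004, 0, -0.0034, 0, 1.8, 0, 0]]}}

```text
t: 30.68
tcp_pos: [0.5169, 0.2971, 0.2802]
eef_rot: [[0.789, 0.406, 0.46], [0.351, -0.914, 0.204], [0.504, 0.0, -0.864]]
wrist_force: [0.1, -0.2, -2.2]
finger_gap: 0.0159
finger_force: 30.0
```

Run:
```python
from h import *
s=arm.sense(); print(s["tcp_pos"],s["wrist_force"],s["joint_pos"].round(2)); R=Ro.from_matrix(s["eef_rot"])
print(s["tcp_pos"]+R.apply(LIP)-HC)
c=arm.camera("side"); P=pts(c); w=(P[...,0]>.37)&(P[...,0]<.47)&(P[...,1]>.2)&(P[...,1]<.31); q=P[w&(P[...,2]>.015)&(P[...,2]<.175)]
st=q[(q[:,2]>.03)&(q[:,2]<.09)]; print("stem",st[:,:2].mean(0))
```

```text
[0.51688753 0.29710215 0.28021831] [ 0.06160169 -0.22984202 -2.23859817] [-0.55  0.04 -0.09  2.11  0.24  0.49 -1.97]
[0.0222111  0.01100422 0.20524308]
stem [0.42473169 0.24402508]
```

Call:
{"method": "move_arm", "body": {"moves": [[-0.0018, 0, -0.0037, 0, 2, 0, 0], [-0.0017, 0, -0.0037, 0, 2, 0, 0], [-0.0015, 0, -0.0038, 0, 2, 0, 0], [-0.0014, 0, -0.0038, 0, 2, 0, 0], [-0.0013, 0, -0.0039, 0, 2, 0, 0], [-0.0012, 0, -0.004, 0, 2, 0, 0], [-0.001, 0, -0.004, 0, 2, 0, 0], [-0.0009, 0, -0.004, 0, 2, 0, 0]]}}

```text
t: 31.72
tcp_pos: [0.4902, 0.2858, 0.3043]
eef_rot: [[0.639, 0.409, 0.652], [0.289, -0.912, 0.29], [0.713, 0.004, -0.701]]
wrist_force: [0.3, 5.9, 0.7]
finger_gap: 0.0156
finger_force: 30.0
```

```bash
cat > chk.py <<'E'
from h import *
s=arm.sense(); print(s["tcp_pos"],s["wrist_force"],s["joint_pos"].round(3)); R=Ro.from_matrix(s["eef_rot"])
print("lip",s["tcp_pos"]+R.apply(LIP)-HC, "tilt",np.degrees(np.arcsin(s["eef_rot"][2,0])))
for n in("side","top"):
    c=arm.camera(n); F=c["frame"].astype(int); P=pts(c); w=(P[...,0]>.36)&(P[...,0]<.58)&(P[...,1]>.19)&(P[...,1]<.36)&(P[...,2]>.1)
    b=w&(F.min(-1)>165); q=P[b]; print(n,b.sum(), "bright z hist",np.histogram(q[:,2],[.1,.13,.15,.175,.2,.25,.3,.4])[0])
E
python3 chk.py
```

```text
[0.4902426  0.28576418 0.30434282] [0.30995582 5.88105604 0.68861927] [-0.2   -0.118 -0.467  2.341  0.803  0.19  -2.571]
lip [0.01633072 0.00833675 0.21123549] tilt 45.4799880638042
side 0 bright z hist [0 0 0 0 0 0 0]
top 78 bright z hist [18  8 27  2  0  0  3]
```

Call:
{"method": "move_arm", "body": {"moves": [[0, 0, 0, 0, 0, 0, 0], [0, 0, 0, 0, 0, 0, 0]]}}

```text
t: 32.08
tcp_pos: [0.4916, 0.2857, 0.3051]
eef_rot: [[0.64, 0.406, 0.652], [0.285, -0.914, 0.289], [0.713, 0.001, -0.701]]
wrist_force: [1.0, -0.3, -1.8]
finger_gap: 0.0154
finger_force: 30.0
```

```bash
python3 chk.py
python3 - <<'E'
from h import *
a=arm.camera("side")["frame"][90:240,290:450]; b=arm.camera("top")["frame"][180:280,160:290]
cv2.imwrite("pics/p2.png",np.hstack([cv2.resize(a,(400,375)),cv2.resize(b,(400,375))]))
E
```

```text
[0.49156665 0.28567328 0.30512122] [ 1.04659042 -0.29910572 -1.76246926] [-0.206 -0.117 -0.459  2.339  0.802  0.191 -2.572]
lip [0.01751818 0.00867213 0.21198313] tilt 45.51097793855993
side 0 bright z hist [0 0 0 0 0 0 0]
top 78 bright z hist [18  8 29  0  0  0  2]
```

View pics/p2.png

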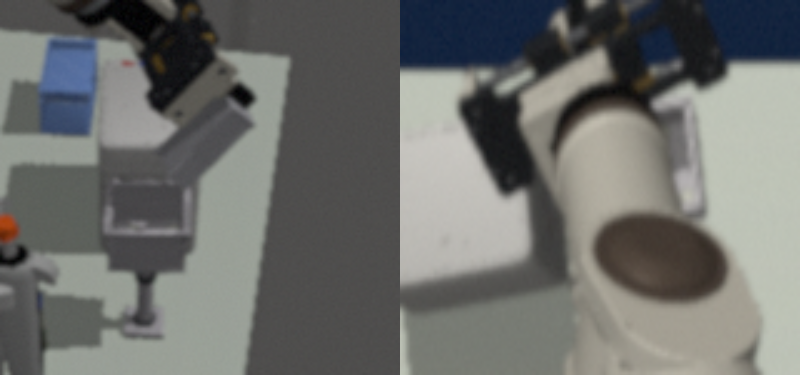

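The left crop shows the scoop tilted 45° with its mouth over the bowl and light spots low inside the bowl near (135,225); the hopper stands upright. I'll check ball count numerically (weight, brightness, depth).

Run:
```python
from h import *
f=[]
for i in range(10):
    c=arm.camera("side"); s=arm.sense(); f.append(s["wrist_force"])
print("mean F",np.mean(f,0),np.std(f,0),s["t"])
o=np.load("side0.npz"); print("ball colour at start"); print(o["frame"][412:428:2,310:332:2].min(-1))
F=c["frame"]; P=pts(c)
print("bowl region"); print(F[160:188,330:370:2].min(-1)[::1]); 
print((P[160:188,330:370:2,2]*1000).round().astype(int))
```

```text
mean F [ 0.02761334 -0.28949984 -1.91980172] [0.46356948 0.41640949 0.43097092] 32.775
ball colour at start
[[ 68  73  74  68  68  74  71  68  67  66  64]
 [ 95 127 114  88  89 101  89  71  83  83  69]
 [116 148 135  82  93  92  80  77  96  93  79]
 [105 138 121  76  89  93  81  78  92  94  79]
 [ 84 100  85  72  80  83  77  76  83  85  76]
 [ 85  93  89  78  81  91  82  75  80  79  77]
 [112 138 137 102  97 133 133  96  83  89  81]
 [111 146 158 119 109 146 159 119 106 115  88]]
bowl region
[[ 71  74  80  84  71  76  75  76  76  79  77  78  76  83  85  80  82  83
   81  81]
 [ 75  81  83  95  75  71  78  80  82  81  85  81  79  82  85  82  81  82
   82  84]
 [ 74  79  86 108  83  75  81  87  88  94  99  90  84  85  95  85  81  82
   81  89]
 [ 71  77  85  94  85  80  81  86  88  87  94  95  84  81  96  83  82  79
   83  96]
 [ 72  74  77  77  73  76  73  76  75  74  78  78  74  71  78  73  78  85
   89  98]
 [ 73  76  77  70  68  68  69  68  68  68  67  67  67  69  68  70  73 101
   99  98]
 [ 73  77  76  69  69  71  69  70  71  70  67  67  67  68  67  66  72 117
  110  97]
 [ 72  7
[... 4018 characters left out ...]
6  133  132  123  119  117  116  122
   131  137  117  171  170   36]
 [  30  169  169  169  170  171  170  170  171  171  169  173  170  171
   169  168  171  169  171   35]
 [  24  170  168  170  171  171  168  171  168  168  169  173  170  171
   167  170  167  170  167   31]
 [  25   29  164  165  167  168  168  167  166  165  167  169  168  168
   167  170  169  167  171   23]
 [  15   22  157  158  164  159  162  160  159  160  161  161  160  161
   162  160  165  161   20   20]
 [  11   22  154  153  158  159  159  158  154  157  156  156  157  161
   160  156  156  154   24   16]
 [   8   14  151  151  151  154  153  154  154  153  157  151  152  153
   153  156  158  156   18    6]]
```

Run:
```python
from h import *
s=arm.sense(); p=s["tcp_pos"]
a,b=pour(24,25,.022,.225); c,d=pour(24,-5,.03,.30)
pl=plan([(a,b,8,0),(c,d,8,0),([.44,.262,.46],T(16,-5),7,0)])
```

```text
[[0.0017, 0.0001, 0.0039, 0.0, -2.6, 0.0, 0], [0.0018, 0.0001, 0.0039, 0.0, -2.5, 0.0, 0], [0.002, 0.0, 0.0038, 0.0, -2.6, 0.0, 0], [0.0022, 0.0001, 0.0037, 0.0, -2.6, 0.0, 0], [0.0023, 0.0001, 0.0036, 0.1, -2.5, 0.0, 0], [0.0025, 0.0001, 0.0035, -0.0, -2.6, 0.0, 0], [0.0027, 0.0001, 0.0033, -0.0, -2.5, 0.0, 0], [0.0028, 0.0001, 0.0033, -0.0, -2.6, 0.0, 0]]
[[0.0047, -0.0, -0.001, -0.0, -3.8, 0.0, 0], [0.0045, -0.0, -0.0014, -0.0, -3.7, 0.0, 0], [0.0045, -0.0, -0.0016, -0.0, -3.8, 0.0, 0], [0.0044, -0.0, -0.0019, -0.0, -3.7, 0.0, 0], [0.0042, -0.0, -0.0022, -0.0, -3.8, 0.0, 0], [0.0041, -0.0, -0.0025, -0.0, -3.7, 0.0, 0], [0.0039, -0.0, -0.0027, -0.0, -3.8, 0.0, 0], [0.0037, -0.0, -0.003, -0.0, -3.7, 0.0, 0]]
[[-0.0187, -0.0, -0.0191, 0.1, -0.0, 1.1, 0], [-0.0186, 0.0002, -0.019, 0.1, -0.0, 1.2, 0], [-0.0187, 0.0007, -0.0191, 0.1, -0.0, 1.1, 0], [-0.0186, 0.001, -0.0191, 0.1, -0.0, 1.2, 0], [-0.0186, 0.0013, -0.0191, 0.1, -0.0, 1.1, 0], [-0.0186, 0.0016, -0.0191, 0.1, -0.0, 1.2, 0], [-0.0186, 0.002, -0.019, 0.1, -0.0, 1.1, 0]]
```

Call:
{"method": "move_arm", "body": {"moves": [[0.0017, 0, 0.0039, 0, -2.6, 0, 0], [0.0018, 0, 0.0039, 0, -2.5, 0, 0], [0.002, 0, 0.0038, 0, -2.6, 0, 0], [0.0022, 0, 0.0037, 0, -2.6, 0, 0], [0.0023, 0, 0.0036, 0, -2.5, 0, 0], [0.0025, 0, 0.0035, 0, -2.6, 0, 0], [0.0027, 0, 0.0033, 0, -2.5, 0, 0], [0.0028, 0, 0.0033, 0, -2.6, 0, 0]]}}

```text
t: 33.78
tcp_pos: [0.5206, 0.2983, 0.2923]
eef_rot: [[0.828, 0.406, 0.386], [0.369, -0.914, 0.17], [0.421, 0.001, -0.907]]
wrist_force: [1.0, 0.4, -0.7]
finger_gap: 0.0157
finger_force: 30.0
```

Call:
{"method": "move_arm", "body": {"moves": [[0.0047, 0, -0.001, 0, -3.8, 0, 0], [0.0045, 0, -0.0014, 0, -3.7, 0, 0], [0.0045, 0, -0.0016, 0, -3.8, 0, 0], [0.0044, 0, -0.0019, 0, -3.7, 0, 0], [0.0042, 0, -0.0022, 0, -3.8, 0, 0], [0.0041, 0, -0.0025, 0, -3.7, 0, 0], [0.0039, 0, -0.0027, 0, -3.8, 0, 0], [0.0037, 0, -0.003, 0, -3.7, 0, 0]]}}

```text
t: 34.78
tcp_pos: [0.5488, 0.3107, 0.3156]
eef_rot: [[0.91, 0.406, -0.08], [0.404, -0.914, -0.037], [-0.088, 0.001, -0.996]]
wrist_force: [0.4, -0.1, -2.1]
finger_gap: 0.0158
finger_force: 30.0
```

Call:
{"method": "move_arm", "body": {"moves": [[-0.0187, 0, -0.0191, 0.1, 0, 1.1, 0], [-0.0187, 0, -0.0191, 0.1, 0, 1.2, 0], [-0.0187, 0.0007, -0.0191, 0.1, 0, 1.1, 0], [-0.0187, 0.001, -0.0191, 0.1, 0, 1.2, 0], [-0.0186, 0.0013, -0.0191, 0.1, 0, 1.1, 0], [-0.0186, 0.0016, -0.0191, 0.1, 0, 1.2, 0], [-0.0186, 0.002, -0.019, 0.1, 0, 1.1, 0], [0, 0, 0, 0, 0, 0, 0]]}}

```text
t: 35.78
tcp_pos: [0.4393, 0.2633, 0.4624]
eef_rot: [[0.958, 0.275, -0.079], [0.274, -0.962, -0.023], [-0.082, 0.0, -0.997]]
wrist_force: [-0.5, 0.2, -2.5]
finger_gap: 0.0154
finger_force: 30.0
```

Run:
```python
from h import *
f=[]
for i in range(4): c=arm.camera("wrist"); s=arm.sense(); f.append(s["wrist_force"])
print(np.mean(f,0),s["tcp_pos"],s["joint_pos"].round(2),s["t"])
P=pts(c); F=c["frame"]; cv2.imwrite("pics/w3.png",F)
w=(P[...,0]>.38)&(P[...,0]<.465)&(P[...,1]>.21)&(P[...,1]<.3)
ys,xs=np.where(w&(P[...,2]>.1)&(P[...,2]<.16)); print(xs.min(),xs.max(),ys.min(),ys.max())
rim=P[w&(P[...,2]>.16)&(P[...,2]<.18)]; print("rim",len(rim),rim.mean(0))
ball=w&(F.min(-1)>0); 
g=cv2.cvtColor(F[ys.min()-4:ys.max()+5,xs.min()-4:xs.max()+5],cv2.COLOR_BGR2GRAY)
hc=cv2.HoughCircles(cv2.resize(g,None,fx=4,fy=4,interpolation=cv2.INTER_CUBIC),cv2.HOUGH_GRADIENT,1,30,param1=80,param2=22,minRadius=16,maxRadius=48); print(g.shape,None if hc is None else hc[0].round())
np.set_printoptions(linewidth=400,threshold=10**6); print(g[::2,::2]); print((P[ys.min():ys.max()+1:3,xs.min():xs.max()+1:3,2]*1000).round().astype(int))
```

```text
[ 0.03963239  0.07886469 -1.94838651] [0.43948021 0.26299578 0.45889389] [-0.37  0.15 -0.23  1.47  0.01  1.6  -1.9 ] 35.975
286 360 140 223
rim 2047 [0.42259462 0.25462378 0.16874455]
(92, 83) [[166. 266.  29.]
 [122. 222.  22.]
 [236. 282.  20.]
 [180. 220.  20.]]
[[228 228 227 228 231 228 226 227 227 227 231 228 227 229 228 228 229 230 230 228 229 229 231 228 231 229 229 228 231 226 229 230 229 228 229 230 229 229 229 229 227 229]
 [228 229 229 230 231 228 227 230 229 229 226 229 230 228 228 228 229 229 228 228 229 229 228 228 229 227 229 230 228 228 229 228 230 229 230 228 229 227 228 229 229 229]
 [229 230 219 223 227 189 160 171 184 204 215 212 222 228 228 228 229 229 226 230 229 230 230 230 230 229 230 229 228 230 229 230 227 230 228 228 230 229 228 229 230 227]
 [227 229 219 215 215 188 164 151 148 137 127 100 109 154 167 187 203 217 222 227 228 228 230 228 227 228 230 231 227 226 229 228 229 229 230 227 228 228 229 230 229 227]
 [228 228 206 206 213 221 223 220 222 214 214 201 179 163 156 149 135 131 137 150 162 171 186 204 216 221 225 229 229 230 229 230 229 230 228 229 230 
[... 9217 characters left out ...]
 118 119 117 119 118 119 133 134 133 131 119 117 130 132 131 128 117 148 170 169]
 [167 124 122 120 118 119 119 119 119 118 117 131 135 135 132 118 128 134 134 135 132 125 153 170 169]
 [157 135 134 133 132 130 130 127 125 122 123 130 133 135 118 118 119 132 134 135 132 130 160 171 169]
 [151 149 147 145 145 144 141 139 137 137 134 133 131 129 127 125 124 121 131 129 117 134 163 168 169]
 [163 161 157 157 154 153 152 150 149 147 146 144 144 142 140 136 137 135 133 133 130 140 167 171 169]
 [170 171 169 170 167 165 164 161 160 160 159 157 155 155 153 152 147 146 145 143 142 144 169 169 170]
 [170 171 170 170 170 170 168 169 169 170 167 167 167 165 163 164 161 158 157 157 153 153 169 168 169]]
```

Depth and brightness show six round tops at z≈0.135 on the bowl floor, and a level rim. Now I'll take the empty scoop back to its old place.

Run:
```python
from h import *
plan([([.535,.08,.475],T(14,-3),7,0),([.53,-.20,.46],T(13.2,0),8,0),([.4952,-.3365,.20],T(13.2,0),8,0)])
```

```text
[[0.0057, 0.0289, -0.0028, 0.0, 0.3, 0.3, 0], [0.0059, 0.0288, -0.0027, 0.1, 0.3, 0.3, 0], [0.0061, 0.0289, -0.0028, 0.0, 0.3, 0.2, 0], [0.0061, 0.0288, -0.0027, 0.0, 0.3, 0.3, 0], [0.0064, 0.0287, -0.0027, 0.1, 0.3, 0.3, 0], [0.0064, 0.0288, -0.0027, 0.0, 0.3, 0.3, 0], [0.0067, 0.0287, -0.0027, 0.0, 0.3, 0.2, 0]]
[[-0.009, 0.0338, 0.0024, 0.0, 0.4, 0.1, 0], [-0.0089, 0.0338, 0.0023, 0.0, 0.3, 0.1, 0], [-0.0089, 0.0338, 0.0022, 0.0, 0.4, 0.1, 0], [-0.0089, 0.0339, 0.0022, 0.0, 0.4, 0.1, 0], [-0.0088, 0.0338, 0.0022, 0.0, 0.4, 0.1, 0], [-0.0087, 0.0339, 0.002, 0.0, 0.3, 0.1, 0], [-0.0087, 0.0339, 0.0021, 0.0, 0.4, 0.1, 0], [-0.0087, 0.0339, 0.0019, 0.1, 0.4, 0.1, 0]]
[[-0.0082, 0.0156, 0.0325, -0.0, -0.0, 0.0, 0], [-0.0081, 0.0157, 0.0325, -0.0, -0.0, 0.0, 0], [-0.0082, 0.0156, 0.0325, -0.0, -0.0, 0.0, 0], [-0.0081, 0.0157, 0.0325, -0.0, -0.0, 0.0, 0], [-0.0082, 0.0156, 0.0324, -0.0, -0.0, 0.0, 0], [-0.0082, 0.0157, 0.0325, -0.0, -0.0, 0.0, 0], [-0.0081, 0.0156, 0.0325, -0.0, -0.0, 0.0, 0], [-0.0082, 0.0156, 0.0325, -0.0, -0.0, 0.0, 0]]
```

Call:
{"method": "move_arm", "body": {"moves": [[0.0057, 0.0289, -0.0028, 0, 0.3, 0.3, 0], [0.0059, 0.0289, -0.0027, 0, 0.3, 0.3, 0], [0.0061, 0.0289, -0.0028, 0, 0.3, 0.2, 0], [0.0061, 0.0288, -0.0027, 0, 0.3, 0.3, 0], [0.0064, 0.0288, -0.0027, 0, 0.3, 0.3, 0], [0.0064, 0.0288, -0.0027, 0, 0.3, 0.3, 0], [0.0067, 0.0288, -0.0027, 0, 0.3, 0.2, 0]]}}

```text
t: 36.85
tcp_pos: [0.5355, 0.0789, 0.4752]
eef_rot: [[0.969, 0.243, -0.05], [0.242, -0.97, -0.016], [-0.052, 0.004, -0.999]]
wrist_force: [0.9, -0.5, -2.3]
finger_gap: 0.0161
finger_force: 30.0
```

Call:
{"method": "move_arm", "body": {"moves": [[-0.009, 0.0338, 0.0024, 0, 0.4, 0.1, 0], [-0.009, 0.0338, 0.0023, 0, 0.3, 0.1, 0], [-0.009, 0.0338, 0.0022, 0, 0.4, 0.1, 0], [-0.009, 0.0339, 0.0022, 0, 0.4, 0.1, 0], [-0.0088, 0.0338, 0.0022, 0, 0.4, 0.1, 0], [-0.0087, 0.0339, 0.002, 0, 0.3, 0.1, 0], [-0.0087, 0.0339, 0.002, 0, 0.4, 0.1, 0], [-0.0087, 0.0339, 0.002, 0, 0.4, 0.1, 0]]}}

```text
t: 37.85
tcp_pos: [0.5298, -0.2014, 0.4607]
eef_rot: [[0.973, 0.229, 0.001], [0.229, -0.973, -0.003], [0.0, 0.003, -1.0]]
wrist_force: [0.6, 0.8, -1.0]
finger_gap: 0.0155
finger_force: 30.0
```

Call:
{"method": "move_arm", "body": {"moves": [[-0.0082, 0.0156, 0.0325, 0, 0, 0, 0], [-0.0082, 0.0156, 0.0325, 0, 0, 0, 0], [-0.0082, 0.0156, 0.0325, 0, 0, 0, 0], [-0.0082, 0.0156, 0.0325, 0, 0, 0, 0], [-0.0082, 0.0156, 0.0325, 0, 0, 0, 0], [-0.0082, 0.0156, 0.0325, 0, 0, 0, 0], [-0.0082, 0.0156, 0.0325, 0, 0, 0, 0], [-0.0082, 0.0156, 0.0325, 0, 0, 0, 0], [0, 0, 0, 0, 0, 0, 0]]}}

```text
t: 38.98
tcp_pos: [0.4921, -0.3378, 0.1986]
eef_rot: [[0.974, 0.227, -0.004], [0.227, -0.974, -0.0], [-0.004, -0.001, -1.0]]
wrist_force: [0.3, 0.6, -1.2]
finger_gap: 0.0162
finger_force: 30.0
```

Run:
```python
from h import *
s=arm.sense(); print(s["tcp_pos"],s["eef_rot"].round(3).tolist())
c=arm.camera("side"); P=pts(c); w=(P[...,0]>.36)&(P[...,0]<.52)&(P[...,1]>-.42)&(P[...,1]<-.25)&(P[...,2]>.12)&(P[...,2]<.26)
m=w.astype(np.uint8); q=P[w]; print(len(q))
ax=np.array([-np.cos(np.radians(13.2)),-np.sin(np.radians(13.2)),0]); e=(q-s["tcp_pos"])@ax
for a in np.arange(0,.12,.015):
    k=(e>=a)&(e<a+.015)
    if k.sum()>3: print(round(a,3),k.sum(),np.percentile(q[k][:,2],[2,98]).round(4))
```

```text
[ 0.49209554 -0.33778175  0.19863476] [[0.974, 0.227, -0.004], [0.227, -0.974, -0.0], [-0.004, -0.001, -1.0]]
1303
0.0 9 [0.1583 0.2563]
0.03 181 [0.1576 0.1927]
0.045 279 [0.1598 0.1929]
0.06 265 [0.1597 0.1931]
0.075 278 [0.158  0.1866]
0.09 254 [0.1591 0.1863]
0.105 30 [0.1603 0.1857]
```

Call:
{"method": "move_arm", "body": {"moves": [[0, 0, 0.03, 0, 0, 0, 0], [0, 0, 0.035, 0, 0, 0, 0], [0, 0, 0.035, 0, 0, 0, 0], [0, 0, 0.025, 0, 0, 0, 0], [0, 0, 0.012, 0, 0, 0, 0], [0, 0, 0.006, 0, 0, 0, 0], [0, 0, 0.004, 0, 0, 0, 0], [0, 0, 0.003, 0, 0, 0, 0], [0, 0, 0, 0, 0, 0, 0]]}}

```text
t: 40.15
tcp_pos: [0.4959, -0.3383, 0.053]
eef_rot: [[0.973, 0.229, 0.004], [0.229, -0.973, -0.004], [0.003, 0.004, -1.0]]
wrist_force: [0.9, -0.5, -1.3]
finger_gap: 0.0158
finger_force: 30.0
```

Call:
{"method": "move_arm", "body": {"moves": [[0, 0, 0.003, 0, 0, 0, 0], [0, 0, 0.002, 0, 0, 0, 0], [0, 0, 0.002, 0, 0, 0, 0], [0, 0, 0.0015, 0, 0, 0, 0], [0, 0, 0, 0, 0, 0, 0]]}}

```text
t: 40.78
tcp_pos: [0.4956, -0.3381, 0.0439]
eef_rot: [[0.973, 0.229, 0.003], [0.229, -0.973, -0.003], [0.002, 0.004, -1.0]]
wrist_force: [-1.0, -0.2, -1.3]
finger_gap: 0.0159
finger_force: 30.0
```

Call:
{"method": "move_arm", "body": {"moves": [[0, 0, 0.001, 0, 0, 0, 0], [0, 0, 0.001, 0, 0, 0, 0], [0, 0, 0, 0, 0, 0, 0]]}}

```text
t: 41.15
tcp_pos: [0.496, -0.3383, 0.043]
eef_rot: [[0.973, 0.229, 0.004], [0.229, -0.973, -0.003], [0.003, 0.004, -1.0]]
wrist_force: [-0.8, 0.7, 5.5]
finger_gap: 0.0161
finger_force: 30.0
```

On the bench (5.5 N up). Release slowly, rise, check.

Call:
{"method": "move_arm", "body": {"moves": [[0, 0, -0.0005, 0, 0, 0, 0], [0, 0, 0, 0, 0, 0, 0.16], [0, 0, 0, 0, 0, 0, 0.19], [0, 0, 0, 0, 0, 0, 0.23], [0, 0, 0, 0, 0, 0, 0.3], [0, 0, 0, 0, 0, 0, 0.4], [0, 0, 0, 0, 0, 0, 0.5], [0, 0, -0.01, 0, 0, 0, 0.6]]}}

```text
t: 42.15
tcp_pos: [0.4951, -0.3377, 0.0522]
eef_rot: [[0.973, 0.229, 0.002], [0.229, -0.973, -0.002], [0.001, 0.003, -1.0]]
wrist_force: [-0.3, 0.2, -0.3]
finger_gap: 0.0512
finger_force: 0.0
```

Call:
{"method": "move_arm", "body": {"moves": [[0, 0, -0.03, 0, 0, 0, 0.6], [0, 0, -0.04, 0, 0, 0, 0.6], [0, 0, -0.05, 0, 0, 0, 0.7], [0, 0, -0.05, 0, 0, 0, 0.7], [0, 0, -0.05, 0, 0, 0, 0.7], [0, 0, -0.03, 0, 0, 0, 0.7], [0, 0, 0, 0, 0, 0, 0.7], [0, 0, 0, 0, 0, 0, 0.7]]}}

```text
t: 43.15
tcp_pos: [0.4945, -0.337, 0.3023]
eef_rot: [[0.973, 0.229, 0.003], [0.229, -0.973, -0.003], [0.002, 0.004, -1.0]]
wrist_force: [-0.1, -1.1, 0.1]
finger_gap: 0.0645
finger_force: 0.0
```

Run:
```python
from h import *
c=arm.camera("wrist"); P=pts(c); w=(P[...,0]>.36)&(P[...,0]<.53)&(P[...,1]>-.43)&(P[...,1]<-.27)
q=P[w&(P[...,2]>.07)&(P[...,2]<.09)]; print("post",q.mean(0)); q=P[w&(P[...,2]>.028)&(P[...,2]<.042)]; f=np.linalg.lstsq(np.c_[q[:,:2],np.ones(len(q))],q[:,2],rcond=None)[0]; print("wall top",len(q),q[:,2].mean(),"tilt deg",np.degrees(f[:2]))
for n in("side","top"):
    c=arm.camera(n); P=pts(c); w=(P[...,0]>.34)&(P[...,0]<.5)&(P[...,1]>.18)&(P[...,1]<.32)
    q=P[w&(P[...,2]>.16)&(P[...,2]<.19)]; f=np.linalg.lstsq(np.c_[q[:,:2],np.ones(len(q))],q[:,2],rcond=None)[0]; print(n,len(q),q.mean(0),"rim tilt",np.degrees(f[:2]))
    for k,(a,b,d,e,z) in dict(timer=(.41,.49,-.25,-.14,.04),petri=(.42,.51,-.04,.06,.008),bottle=(.25,.33,-.36,-.26,.08)).items():
        o=dict(np.load(n+"0.npz")); O=pts(o); r=[]
        for X in(O,P):
            m=(X[...,0]>a)&(X[...,0]<b)&(X[...,1]>d)&(X[...,1]<e)&(X[...,2]>z)&(X[...,2]<.3); r.append(X[m][:,:2].mean(0).round(3))
        print(k,r)
```

```text
post [ 0.49557524 -0.33677255  0.07684785]
wall top 638 0.03341056470987115 tilt deg [3.12588706 0.67874727]
side 0 [nan nan nan] rim tilt [0. 0.]
timer [array([ 0.452, -0.202]), array([ 0.43 , -0.224])]
petri [array([0.465, 0.008]), array([nan, nan])]
bottle [array([ 0.295, -0.314]), array([ 0.296, -0.314])]
top 366 [0.42333712 0.25671505 0.17018973] rim tilt [-0.86651882 -0.62874112]
timer [array([ 0.447, -0.192]), array([ 0.446, -0.192])]
petri [array([0.463, 0.016]), array([0.463, 0.015])]
bottle [array([ 0.284, -0.288]), array([nan, nan])]<stdin>:6: RuntimeWarning: Mean of empty slice.
  ret = um.true_divide(
<stdin>:10: RuntimeWarning: Mean of empty slice.
```

```bash
python3 -c "
from bench import arm
print(arm.job_done())"
```

```text
the job is handed in; nothing more can be done
None
```

The job is handed in at about 43 s of the 72 s allowed: the hopper stands upright with all six balls in its bowl, the empty scoop is flat on the bench at its old spot, and timer, bottle and dish are where they were as far as the cameras could see; no verdict came back.

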